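# Lock the culture box with the torque key

### The arm

A 6-joint arm with a two-finger parallel gripper is mounted at the origin on the work surface. World frame = base frame: x ahead of the robot, y to its left, z up, the work surface at z = 0. Lengths are in mm, angles in rad, forces in N, time in s.
With the tool pointing down it reaches from about 350 to 875 mm from the base axis. Payload 4.2 kg.
Tool frame: the origin (TCP) lies at the very end of the fingers, on their centre line; the grasp point (between the pads) lies 19 mm behind it; z points along the fingers, y is the direction in which the jaws open and shut (so a half turn about z gives the same grasp; the last joint's range is limited). The gripper opens to 85 mm and grips with 20 to 120 N. Pads are 22 mm wide; open, the fingers measure 114 mm over their backs; the gripper's body (76 mm by 85 mm) begins 54 mm behind the grasp point. The pads swing forward as they close: fully open they stand 13 mm farther back than shut.
Start: joints at [-1.003, 0.385, 0.008, 0, -1.194, -0.259], TCP at [189.963, -595.41, 231.312] pointing down, gripper open.
Joint ranges: [-3.14, 3.14], [-1.21, 2.06], [-1.07, 1.41], [-3.16, 2.05], [-2.99, -0.16], [-3.1, 3.1]. Speed limits (rad/s): [2.79, 2.79, 3.14, 3.14, 3.14, 3.14].

### API

Orientations are given as a unit quaternion [x, y, z, w].
In Python, from bench import arm gives the robot as it stands.
- The arm moves only by the tool apply_moves, never from a script. Its argument "plan" is one flat list of numbers, 5 for each row, row after row: the gripper's target within -1 to 1 (shut at 1, half-way at 0, fully open at -1), then the shift along the world's x, y, z in m, then the turn about the world's z in degrees. A call has 1 to 8 rows; each row is the pose to reach, as a shift and turn from the pose commanded when the call began; what a row does not reach only later rows make up. A row lasts 1/12 s, in which the tool goes at most 41.7 mm and 7.16 degrees, less where a joint would pass 70% of its speed; a pose out of reach is approached as far as the arm can. A call with a gripper value outside its range is refused whole. The fingers move at their own pace and stop on an object; the grip force is fixed at half the most. Time passes only in rows, so rows that repeat a pose let the fingers close. It gives the time, the measured TCP pose, the force and the opening at its end, in the units of the state.
- arm.read_state(): the state, without advancing time (a new reading comes with each control period).
- arm.get_image(name): name is "side" or "top"; returns a dict with "color" (400x640x3 uint8, red, green, blue), "range_z" (400x640 float32, mm along the optical axis (not along the pixel's ray), 0 where there is no reading), "camera_matrix" (3x3 intrinsics, pixels), "camera_from_world" (4x4, takes a point from world to camera coordinates). Camera axes: x right, y down, z forward; pixel columns grow to the right and rows downward; lengths in mm; the calibration is good to about 2 mm. A picture is of the moment at which its call begins.
- arm.job_done(): hands the job in, once; it reports no verdict.
The state is a dict: "clock": time; "joints": joint angles; "joint_vel": joint speeds; "joint_efforts": joint torques, N m; "position": TCP position; "ee_rot": TCP orientation; "contact_force": force on the tool from outside, world axes, zero at the start; "wrist_torque": the same for the moment, N m; "gripper_width": finger opening in mm.
Only numpy, scipy, OpenCV 4.12 (cv2) and the standard library are available. Lean on these libraries where they do the work, as an engineer would, in place of code of your own. Each camera call takes 0.05 s, during which the arm holds its last target.

### The job

Someone left a small culture dish on the lid of the steel culture box, covering the key slot: move it to the middle of the white tile, the same way up. Then take the torque key (the T-handle with the fat drum under it, not the plain hex driver) from the stand, put its T-head through the slot until its flange rests on the lid, and turn it clockwise until its torque-limited handle slips, after about a quarter turn; stop as soon as you feel or see it slip, and let go, leaving the key locked in the lid. Do not disturb the other things on the bench.

Things in the scene. Friction and masses are not known exactly. Their poses are not given: they have to be found in the camera images.
- dish_mid (a point): Small closed round culture dish, clear plastic with tan agar, 60 mm diameter (the lower 5 mm is 55 mm), 15 mm high, 40 g, loose; it starts on the box lid over the slot. Point: its centre, half-way up (7.5 mm above its underside); z up. Grasp across its diameter with the fingertips.
- tile_top (a point): Plain white ceramic tile, 110 x 110 x 8 mm, fixed flat on the bench. Point: centre of its top face; x and y along its sides.
- slot (a point): Key slot in the middle of the culture box's lid: a through slot 38 mm long, 14 mm wide, hollow below. Point: its centre at the lid's top face; x along the slot's length, y across it, z up. A hidden stop under the lid halts the inserted T-head after 80 to 105 degrees clockwise from the slot's length (seen from above; differs each time); anticlockwise it jams after 10 to 40 degrees, not locked.
- key_flange (a point): On the torque key's axis at its flange's underside; x along the T-head, z up. T-head 34 mm long, 11 wide, 8 thick, its underside 18 mm and upper face 10 mm below this point; round shaft 11 mm; flange 48 mm diameter, 6 mm thick. The head looks the same after a half turn. It passes the slot only lengthwise; then the flange rests on the lid, the key turns easily and stays when let go.
- key_grip (a point): Handle of the torque key: grey drum 36 mm in diameter, 20 to 34 mm above the flange's underside; neck 11 mm thick to 46 mm; on top a T-bar 66 mm long, 12 wide, from 46 to 68 mm. Point: centre of the T-bar, 57 mm above the flange's underside; x along the bar, z up. Bar and T-head are parallel until the handle slips. Pinch the bar across its width from above, fingertips above the drum.
- key_handle (a joint): Slip of the torque key's handle (drum and bar) on its collar, rad, 0 at the start, positive clockwise seen from above. The clutch holds up to 0.22 N m; above that the handle slips round at about constant torque and stays where it slipped to. Small ribs on collar and drum, in line at 0, show it. Past 0.6 rad counts as wound on too far.
- hex_grip (a point): Plain hex driver (not to be used, leave in place) in the other hole of the stand: thin round steel cross-bar 60 mm long and 8 mm thick on a slim shaft, no drum; a 48 mm flange rests on the stand. Point: middle of its cross-bar, 50 mm above the stand's top.
- key_stand: Aluminium stand fixed to the bench, 70 x 156 mm, top 50 mm above the bench, with two 38 mm holes 86 mm apart along its y, each 43 mm from its middle. Either tool may be in either hole. Origin: centre of its underside.
- flask_mid (a point): Conical glass flask, 74 mm wide at the foot, 28 mm at the neck, 108 mm high. Bystander, loose: do not push or knock over. Point: its centre, half-way up; z up.
- burner_mid (a point): Unlit gas burner, 60 mm foot, thin 13 mm tube, 127 mm high. Bystander, loose: do not push or knock over. Point: its centre, half-way up; z up.
- amber_bottle_mid (a point): Amber glass bottle, 60 mm diameter, 130 mm high. Bystander, loose: do not push or knock over. Point: its centre, half-way up; z up.
- dish_stack_mid (a point): Stack of large dishes, 90 mm diameter, 75 mm high. Bystander, loose: do not push or knock over. Point: its centre, half-way up; z up.
- tube_rack_mid (a point): White tube rack 55 x 120 mm, tubes reach 93 mm high; the point lies 30 mm above the bench. Bystander, loose: do not push or knock over. Point: its centre, half-way up; z up.
- beaker_mid (a point): Glass beaker, 60 mm diameter, 70 mm high. Bystander, loose: do not push or knock over. Point: its centre, half-way up; z up.
- key: Torque key, 86 mm tall, about 170 g, standing loosely head down in one of the stand's two holes, flange on the stand's top: steel T-head, shaft and flange, dark collar 30 mm diameter, then the handle (see key_grip). Same origin and axes as key_flange.
- dish: the small culture dish as a whole: origin at the centre of its underside.
- culture_box: Steel culture box fixed to the bench, 120 mm square, with a flat 130 x 130 mm steel lid, 7 mm thick, top 110 mm above the bench. Origin: centre of its underside; its x is the slot's length.
Not all that is in view belongs to the job. What is shaped like the dish but red or turquoise is not meant.

How it is judged (in metres and radians):
On the way, in this order (a step that is already met when the one before it is completed fails the run):
1. the dish lies upright near the middle of the tile, let go (horizontal distance between dish_mid and tile_top below 0.025 m and z of dish_mid in the frame of tile_top between 0.004 and 0.011 m and angle between dish_mid's own z axis and vertical below 0.1 rad and contact force between dish and the fingers below 0.1 N), for 0.2 s.
2. the key's T-head is through the slot and its flange rests on the lid (horizontal distance between key_flange and slot below 0.006 m and z of key_flange in the frame of slot between -0.003 and 0.003 m and angle between key_flange's own z axis and vertical below 0.08 rad), for 0.2 s.
3. the T-head is turned across the slot, beneath the lid, and the handle has slipped (all of step 2 and angle between the x axis of key_flange and the y axis of slot, either way round below 0.4 rad and value of joint key_handle between 0.08 and 0.6 rad), for 0.1 s.
At the end, for the whole second after the job is handed in: Dish flat, right way up, within 25 mm of the tile's centre; key upright in the slot (axis within 6 mm, flange within 3 mm of the lid), T-head within 23 degrees of square across the slot, handle slipped clockwise by 0.08 to 0.6 rad; all released and at rest (all of step 1 and all of step 3 and contact force between key and the fingers below 0.1 N and linear speed of each of key, dish below 0.02 m/s); the robot touches nothing.
It fails at once if the torque handle has been wound on more than about 35 degrees after it began to slip (value of joint key_handle above 0.6 rad).
It fails at once if the torque handle has been slipped backwards (anticlockwise) (value of joint key_handle below -0.15 rad).
It fails at once if the dish has been tipped over (angle between dish_mid's own z axis and vertical above 0.7 rad).
It fails at once if the plain hex driver has been moved from its hole (distance of hex_grip from where it was at the start of the episode above 0.03 m).
It fails at once if a bystander has been pushed more than 30 mm or knocked over (distance of any of flask_mid, burner_mid, amber_bottle_mid, dish_stack_mid, tube_rack_mid, beaker_mid from where it was at the start of the episode above 0.03 m or angle between any of flask_mid, burner_mid, amber_bottle_mid, dish_stack_mid, tube_rack_mid, beaker_mid's own z axis and vertical above 0.4 rad).
It also fails if it takes over 64 s, if anything falls off the work surface, if the arm or the gripper's body presses on something with over 40 N, if the wrist force passes 120 N, or if a joint passes its speed limit or range.

## Working session

There is one attempt and no reset: what is moved stays moved. The work goes in short steps, Python scripts to look and compute and a tool call to move; the robot and the scene stay as the last step left them, time stands still between calls to the robot, and variables do not carry over. Pictures are saved under pics/ and viewed, and the job is handed in when it is done.

Besides the shell and the picture viewer there is one more tool, called after "Call:" by a JSON object that holds its "api" and its "payload". apply_moves: Moves the arm, as the interface text tells. Its arguments: {"type":"object","properties":{"plan":{"type":"array","items":{"type":"number"}}},"required":["plan"]}

```bash
mkdir -p pics; ls; cat > h.py <<'E'
import numpy as np, cv2
from bench import arm
def cap(name,tag):
    d=arm.get_image(name)
    np.savez(f'{tag}.npz',**{k:np.asarray(v) for k,v in d.items()})
    cv2.imwrite(f'pics/{tag}.png',d['color'][:,:,::-1])
    return d
def load(tag): return dict(np.load(f'{tag}.npz'))
def cloud(d):
    K=d['camera_matrix'];T=np.linalg.inv(d['camera_from_world'])
    v,u=np.mgrid[0:400,0:640];z=d['range_z']
    p=np.stack([(u-K[0,2])/K[0,0]*z,(v-K[1,2])/K[1,1]*z,z],-1)
    return p@T[:3,:3].T+T[:3,3]
def ray(d,u,v,z):
    K=d['camera_matrix'];T=np.linalg.inv(d['camera_from_world'])
    r=T[:3,:3]@np.array([(u-K[0,2])/K[0,0],(v-K[1,2])/K[1,1],1]);o=T[:3,3]
    return o+r*(z-o[2])/r[2]
def proj(d,p):
    c=d['camera_from_world']@np.append(p,1);q=d['camera_matrix']@c[:3];return q[:2]/q[2]
def crop(d,u0,v0,u1,v1,s,tag):
    cv2.imwrite(f'pics/{tag}.png',cv2.resize(np.ascontiguousarray(d['color'][v0:v1,u0:u1,::-1]),None,fx=s,fy=s,interpolation=cv2.INTER_CUBIC))
E
python3 - <<'E'
from h import *
for n in('top','side'):
    d=cap(n,n+'0'); T=np.linalg.inv(d['camera_from_world']); print(n,T.round(2).tolist(),d['camera_matrix'].tolist())
print(arm.read_state())
E
```

```text
pics
top [[-0.02, -1.0, 0.08, 524.49], [-1.0, 0.02, 0.0, -13.02], [-0.0, -0.08, -1.0, 963.53], [0.0, 0.0, 0.0, 1.0]] [[374.2236051685586, 0.0, 319.810593202346], [0.0, 374.2236051685586, 198.26369358509683], [0.0, 0.0, 1.0]]
side [[-0.92, -0.31, 0.24, 305.39], [-0.39, 0.7, -0.6, 709.13], [0.02, -0.64, -0.77, 1004.48], [0.0, 0.0, 0.0, 1.0]] [[465.37991979788933, 0.0, 313.5427311145944], [0.0, 465.37991979788933, 202.0127751137196], [0.0, 0.0, 1.0]]
{'clock': 0.1, 'joints': array([-1.00340806e+00,  3.85485570e-01,  6.80581158e-03, -4.51227859e-04,
       -1.19403081e+00, -2.58613673e-01]), 'joint_vel': array([ 0.00293516, -0.00178327,  0.00332726,  0.00071333,  0.00052786,
       -0.00076549]), 'joint_efforts': array([-9.62870799e-04, -3.93318808e+01,  1.88928705e+01,  4.19798523e+00,
       -2.63591952e-03,  4.33216215e-06]), 'position': array([ 189.8071898 , -594.94272941,  230.34196652]), 'ee_rot': array([-1.53692420e-01,  9.88118252e-01,  9.60814851e-04, -1.92072051e-04]), 'contact_force': array([ 0.36180524,  0.47350096, -0.78626894]), 'wrist_torque': array([-0.01305009,  0.04019902,  0.01708024]), 'gripper_width': 85.21009746478641}
```

View pics/top0.png

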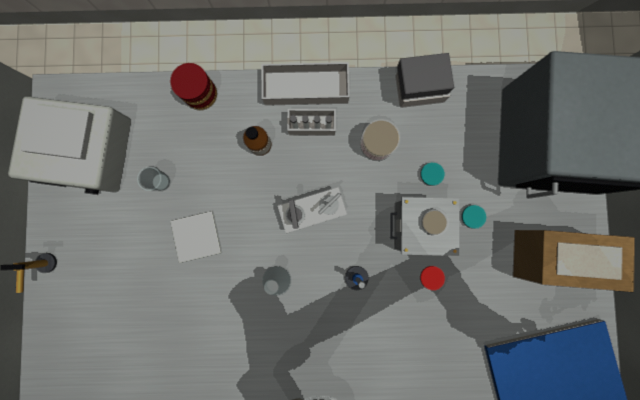

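View pics/side0.png

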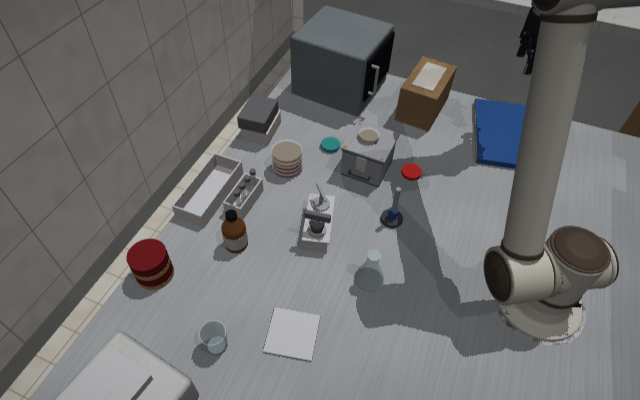

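The top view shows the box lid at about (430,226) with the tan dish on it at (433,222), the tile at (196,237) and the stand at (312,210). The two tools are near (293,213) and (326,203). Next I'll enlarge the stand and the box.

```bash
python3 - <<'E'
from h import *
d=load('top0'); crop(d,262,170,362,240,8,'c_stand'); crop(d,380,180,500,300,5,'c_box')
e=load('side0'); crop(e,280,170,360,260,6,'c_stand_s')
P=cloud(d)
def comp(mask,tag,amin=20):
    n,l,s,c=cv2.connectedComponentsWithStats(mask.astype(np.uint8))
    for i in range(1,n):
        if s[i,4]>amin: print(tag,s[i],c[i].round(1),np.median(P[l==i],0).round(1))
roi=np.zeros((400,640),bool);roi[150:290,150:480]=1
comp(roi&(P[...,2]>105)&(P[...,2]<120),'z105-120')
comp(roi&(P[...,2]>120)&(P[...,2]<130),'z120-130')
comp(roi&(P[...,2]>44)&(P[...,2]<58),'z44-58')
comp(roi&(P[...,2]>92)&(P[...,2]<130),'z92-130')
E
```

```text
z105-120 [ 401  197   58   59 2713] [428.5 227.2] [ 515.3 -249.8  108.8]
z105-120 [288 200  10  29 155] [292.8 214. ] [557.   51.  116.6]
z105-120 [264 280  14  10 105] [270.6 285. ] [398.2 103.6 106.9]
z120-130 [422 209  27  27 568] [434.9 222.2] [ 531.8 -266.7  123.7]
z120-130 [358 282   7   6  31] [360.9 284.7] [397.1 -97.5 125.9]
z44-58 [365 150  19   8  27] [372.7 154.8] [ 699.6 -142.3   49.5]
z44-58 [154 171  11  20  40] [161.2 181.6] [645.5 376.4  51. ]
z44-58 [ 278  188   69   45 1459] [313.5 209.5] [570.    4.1  49.5]
z44-58 [398 201   2  19  21] [398.1 209.6] [ 566.4 -201.2   48.6]
z44-58 [265 273  20  17  77] [277.2 278.5] [408.6  91.6  51.2]
z92-130 [318 193  22  21  96] [328.7 203.4] [580.  -30.4 102.1]
z92-130 [ 399  197   60   59 3335] [429.3 226.3] [ 522.8 -256.6  109.2]
z92-130 [288 200  10  29 166] [292.9 213.9] [557.   50.8 116.6]
z92-130 [264 280  14  10 120] [270.7 285.1] [398.  103.6 106.7]
z92-130 [357 280   8   8  42] [360.3 283.8] [399.  -96.8 124.5]
```

View pics/c_stand.png

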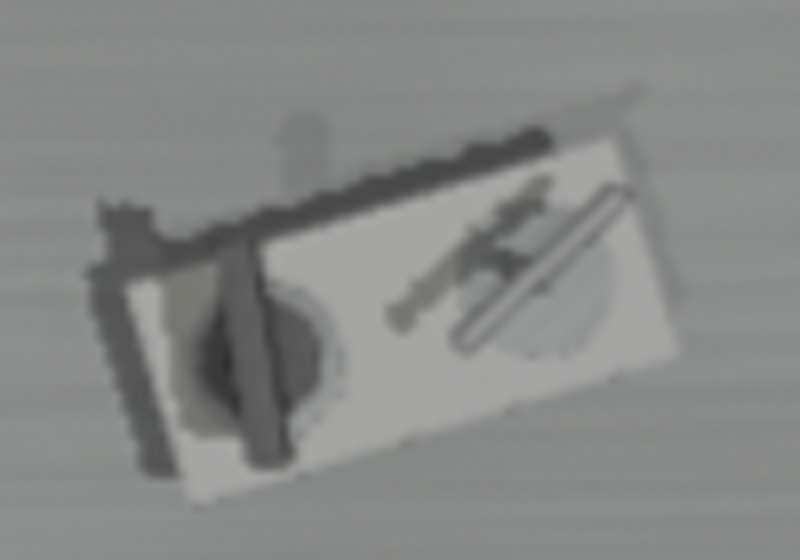

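View pics/c_stand_s.png

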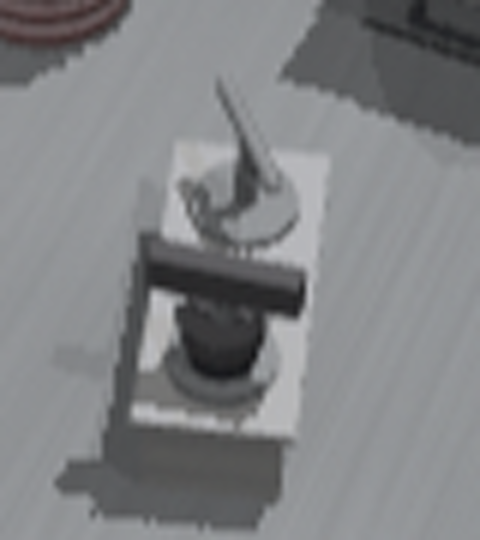

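View pics/c_box.png

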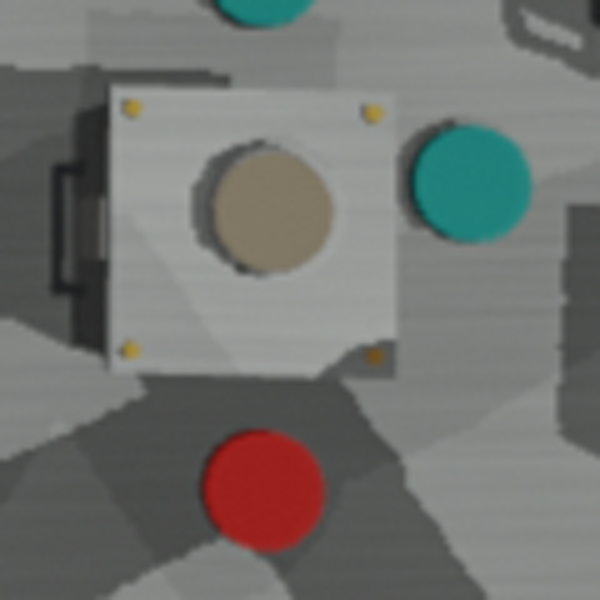

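Dish candidates in the top view are the tan one on the lid at (434,222), turquoise ones at (432,174) and (474,216), and a red one at (432,278). The tan one is clear/tan and sits on the lid, so it is the dish meant.

Tool candidates are (293,213), a thick bar over a dark drum, and (328,203), a thin round cross-bar with no drum. The first is the torque key, and both crops agree. Now I'll measure.

```bash
python3 - <<'E'
from h import *
d=load('top0'); e=load('side0')
hsv=cv2.cvtColor(d['color'],cv2.COLOR_RGB2HSV)
P=cloud(d);Q=cloud(e)
# dish
m=(P[...,2]>119)&(P[...,2]<130);m[:, :410]=0;m[:,460:]=0
c,_=cv2.findContours(m.astype(np.uint8),0,1);c=max(c,key=cv2.contourArea);(u,v),r=cv2.minEnclosingCircle(c)
print('dish depth circ',u,v,r,ray(d,u,v,125).round(1), 'mean', ray(d,*np.argwhere(m).mean(0)[::-1],125).round(1))
h=hsv[205:242,415:452];print(hsv[222,434],hsv[240,434])
mm=np.zeros((400,640),bool);mm[200:245,412:458]=1;mm&=(hsv[...,1]>50)
pts=np.argwhere(mm);print('dish col',mm.sum(),ray(d,*pts.mean(0)[::-1],125).round(1),pts.min(0),pts.max(0))
mq=(Q[...,2]>119)&(Q[...,2]<130);mq[:110]=0;mq[165:]=0;mq[:,:340]=0;mq[:,400:]=0
pq=np.argwhere(mq);print('dish side',mq.sum(),ray(e,*pq.mean(0)[::-1],125).round(1),Q[mq].mean(0).round(1))
# tile
mm=np.zeros((400,640),bool);mm[200:275,155:235]=1;mm&=(d['color'].min(-1)>140)
c,_=cv2.findContours(mm.astype(np.uint8),0,1);c=max(c,key=cv2.contourArea);R=cv2.minAreaRect(c);print('tile',R,ray(d,*R[0],8).round(1))
b=[ray(d,*p,8)[:2] for p in cv2.boxPoints(R)];print(np.round(b))
hse=e['color'].min(-1);mm=np.zeros((400,640),bool);mm[300:365,255:330]=1;mm&=hse>165
c,_=cv2.findContours(mm.astype(np.uint8),0,1);c=max(c,key=cv2.contourArea);M=cv2.moments(c);print('tile side',cv2.contourArea(c),ray(e,M['m10']/M['m00'],M['m01']/M['m00'],8).round(1))
# key bar
for n,D,C,box in(('top',d,P,(195,235,280,310)),('side',e,Q,(190,240,290,345))):
    mm=np.zeros((400,640),bool);mm[box[0]:box[1],box[2]:box[3]]=1;mm&=(C[...,2]>111)&(C[...,2]<124)
    w=np.array([ray(D,uu,vv,118)[:2] for vv,uu in np.argwhere(mm)],np.float32)
    print('bar',n,len(w),cv2.minAreaRect(w),C[mm].mean(0).round(1),w.mean(0)); l=cv2.fitLine(w,2,0,.01,.01).ravel();print(np.degrees(np.arctan2(l[1],l[0])))
# lid
mm=np.zeros((400,640),bool);mm[190:265,390:470]=1;mm&=(P[...,2]>104)&(P[...,2]<130)
w=np.array([ray(d,uu,vv,110)[:2] for vv,uu in np.argwhere(mm)],np.float32);w=w[w[:,1]<-190]
print('lid',cv2.minAreaRect(w))
# stand
mm=np.zeros((400,640),bool);mm[180:240,265:360]=1;mm&=(P[...,2]>44)
w=np.array([ray(d,uu,vv,50)[:2] for vv,uu in np.argwhere(mm)],np.float32)
print('stand',cv2.minAreaRect(w))
E
```

```text
dish depth circ 434.81817626953125 222.18182373046875 13.644038200378418 [ 531.6 -266.4  125. ] mean [ 531.5 -266.5  125. ]
[ 21  54 128] [ 70   5 154]
dish col 397 [ 533.6 -266.6  125. ] [201 423] [233 456]
dish side 259 [ 530.2 -264.2  125. ] [ 530.7 -266.5  123.1]
tile ((194.7941131591797, 236.3235321044922), (43.71148681640625, 43.06070327758789), 77.47119140625) [509.6 309.7   8. ]
[[553. 376.]
 [575. 268.]
 [466. 244.]
 [445. 351.]]
tile side 2036.0 [507.9 310.1   8. ]
bar top 155 ((557.081298828125, 51.27165985107422), (65.02566528320312, 12.19754409790039), 7.896537780761719) [557.3  51.4 116.8] [557.2273   51.26934]
8.440431
bar side 126 ((556.068603515625, 53.889434814453125), (64.7702407836914, 16.292158126831055), 9.19821834564209) [556.8  51.2 115.4] [556.1015   53.11115]
8.392685
lid ((523.3243408203125, -258.26519775390625), (130.0311279296875, 129.7689666748047), 87.33529663085938)
stand ((562.579345703125, 10.810989379882812), (140.3051300048828, 212.51060485839844), 5.935311317443848)
```

Call:
{"api": "apply_moves", "payload": {"plan": [-1,0.2,0.19,0,0,-1,0.2,0.19,0,0,-1,0.2,0.19,0,0,-1,0.2,0.19,0,0,-1,0.2,0.19,0,0,-1,0.2,0.19,0,0,-1,0.2,0.19,0,0,-1,0.2,0.19,0,0]}}

```text
clock: 0.77
position: [393.0, -402.3, 231.0]
ee_rot: [-0.157, 0.988, 0.0, 0.0]
contact_force: [-0.5, 0.4, -0.5]
gripper_width: 85.3
```

Call:
{"api": "apply_moves", "payload": {"plan": [-1,0.141,0.139,0,0,-1,0.141,0.139,0,0,-1,0.141,0.139,0,0,-1,0.141,0.139,0,0,-1,0.141,0.139,0,0,-1,0.141,0.139,-0.04,0,-1,0.141,0.139,-0.08,0,-1,0.141,0.139,-0.08,0]}}

```text
clock: 1.43
position: [525.7, -263.9, 142.8]
ee_rot: [-0.153, 0.988, 0.004, -0.007]
contact_force: [-1.5, 0.2, -1.6]
gripper_width: 85.2
```

```bash
python3 - <<'E'
from h import *
e=cap('side','side1'); crop(e,310,70,430,190,5,'c1'); d=cap('top','top1'); crop(d,380,160,500,280,5,'c1t')
s=arm.read_state();print(s['position'],s['joints'])
E
```

```text
[ 530.13183937 -266.81587792  150.50888433] [-1.93212569e-01  4.01291325e-01 -1.82677745e-01  1.04075407e-03
 -9.90677362e-01 -1.06913818e+00]
```

View pics/c1.png

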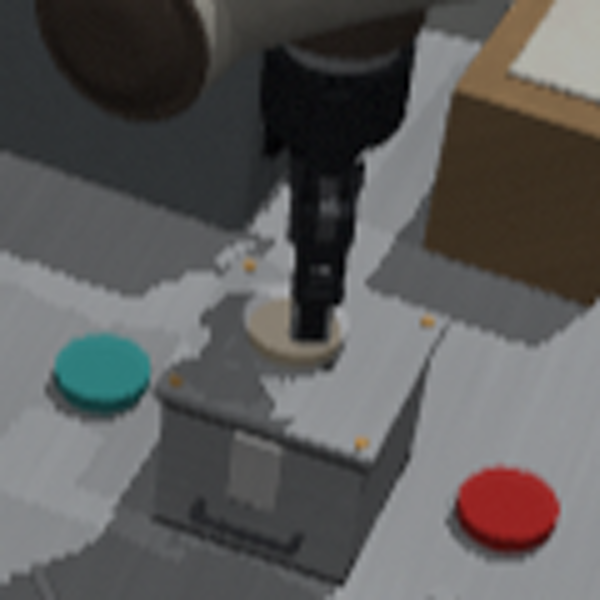

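View pics/c1t.png

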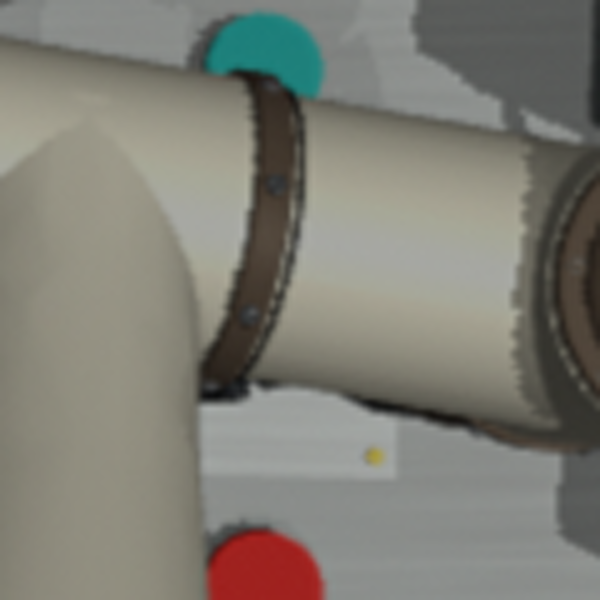

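The side crop shows the near finger in front of the tan dish, at about pixel (372,137). The arm hides the top view. I'll check the fingertip height from depth.

```bash
python3 - <<'E'
from h import *
e=load('side1');Q=cloud(e)
m=(Q[...,2]>128)&(Q[...,2]<200)&(e['color'].max(-1)<70);m[:,:360]=0;m[:,395:]=0;m[:95]=0;m[145:]=0
for v in range(118,140,2):
    r=Q[v][m[v]]
    if len(r): print(v,len(r),r.mean(0).round(1),r[:,2].min().round(1))
for v in range(132,140): print(v,Q[v,368:376,2].round(0))
E
```

```text
132 7 [ 510.6 -211.   185. ] 180.6
134 8 [ 511.5 -212.5  176.4] 170.8
136 8 [ 511.2 -214.7  167.7] 163.2
132 [176. 181. 187. 185. 185. 182. 188. 188.]
133 [173. 174. 179. 184. 182. 183. 182. 176.]
134 [171. 171. 178. 181. 178. 179. 182. 171.]
135 [167. 168. 177. 175. 173. 178. 175. 170.]
136 [163. 166. 170. 169. 168. 173. 168. 165.]
137 [163. 164. 168. 169. 166. 170. 165. 164.]
138 [154. 160. 163. 162. 166. 163. 166. 161.]
139 [124. 124. 123. 125. 154. 158. 159. 121.]
```

Call:
{"api": "apply_moves", "payload": {"plan": [-1,0.001,0.001,-0.02,0,-1,0.001,0.001,-0.042,0,-1,0.001,0.001,-0.042,0,-0.2,0.001,0.001,-0.042,0,0.2,0.001,0.001,-0.042,0,0.2,0.001,0.001,-0.042,0,0.2,0.001,0.001,-0.042,0,0.2,0.001,0.001,-0.042,0]}}

```text
clock: 2.2
position: [533.9, -266.5, 113.0]
ee_rot: [-0.154, 0.988, -0.002, 0.003]
contact_force: [0.0, -0.1, 5.1]
gripper_width: 57.1
```

```bash
python3 - <<'E'
from h import *
e=cap('side','side2'); crop(e,330,90,410,170,7,'c2')
s=arm.read_state();print(s['position'],s['contact_force'],s['gripper_width'])
E
```

```text
[ 533.91762483 -266.4735792   113.03085043] [-0.95046683 -1.17776197  6.11663087] 57.180380049836906
```

View pics/c2.png

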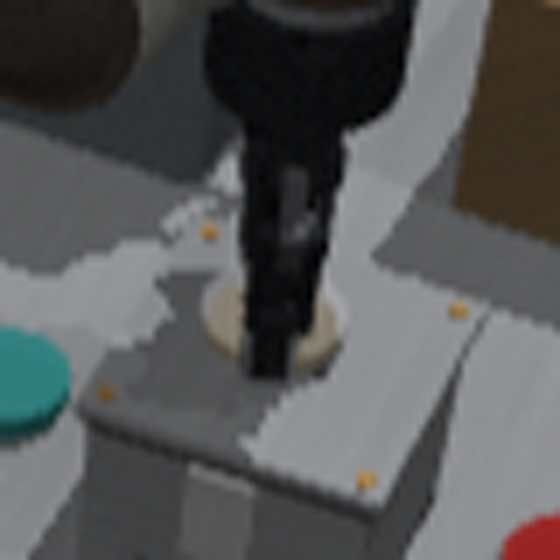

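Call:
{"api": "apply_moves", "payload": {"plan": [0.3,0,0,0,0,0.3,0,0,0.005,0,0.3,0,0,0.02,0,0.3,0,0,0.05,0,0.3,0,0,0.09,0,0.3,0,0,0.12,0,0.3,0,0,0.12,0,0.3,0,0,0.12,0]}}

```text
clock: 2.92
position: [533.0, -265.7, 232.8]
ee_rot: [-0.154, 0.988, -0.001, 0.003]
contact_force: [0.4, 0.3, -2.1]
gripper_width: 56.9
```

```bash
python3 - <<'E'
from h import *
e=cap('side','side3'); crop(e,320,50,420,170,5,'c3')
s=arm.read_state();print(s['position'],s['contact_force'],s['gripper_width'],s['ee_rot'])
E
```

```text
[ 531.87265327 -265.24638029  230.49204846] [-0.02818495  0.25306124 -0.96243049] 57.24292837882983 [-1.53593927e-01  9.88133465e-01 -2.46454446e-05  1.07670568e-03]
```

View pics/c3.png

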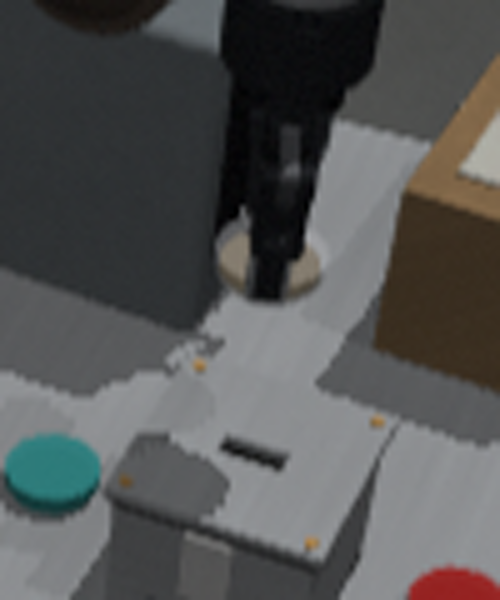

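The slot is visible in the side view at about pixel (370.6,140.6), running roughly along world x. The dish is held level. I'll carry it to the tile.

Call:
{"api": "apply_moves", "payload": {"plan": [0.3,-0.01,0.3,0,0,0.3,-0.01,0.3,0,0,0.3,-0.01,0.3,0,0,0.3,-0.01,0.3,0,0,0.3,-0.01,0.3,0,0,0.3,-0.01,0.3,0,0,0.3,-0.01,0.3,0,0,0.3,-0.01,0.3,0,0]}}

```text
clock: 3.63
position: [520.9, 39.0, 228.0]
ee_rot: [-0.156, 0.988, 0.0, -0.001]
contact_force: [-0.8, -0.5, -1.2]
gripper_width: 57.0
```

Call:
{"api": "apply_moves", "payload": {"plan": [0.3,-0.013,0.275,0,0,0.3,-0.013,0.275,0,0,0.3,-0.013,0.275,0,0,0.3,-0.013,0.275,0,0,0.3,-0.013,0.275,0,0,0.3,-0.013,0.275,0,0,0.3,-0.013,0.275,-0.04,0,0.3,-0.013,0.275,-0.08,0]}}

```text
clock: 4.3
position: [510.1, 314.8, 153.4]
ee_rot: [-0.156, 0.988, 0.002, 0.003]
contact_force: [0.9, -0.1, -2.0]
gripper_width: 57.4
```

Call:
{"api": "apply_moves", "payload": {"plan": [0.3,0,0,-0.04,0,0.3,0,0,-0.08,0,0.3,0,0,-0.09,0,0.3,0,0,-0.09,0,0.3,0,0,-0.09,0]}}

```text
clock: 4.72
position: [509.7, 309.4, 63.0]
ee_rot: [-0.154, 0.988, -0.0, 0.0]
contact_force: [1.1, -0.2, 0.7]
gripper_width: 57.1
```

```bash
python3 - <<'E'
from h import *
e=cap('side','side4'); crop(e,230,260,350,390,5,'c4');d=cap('top','top4')
s=arm.read_state();print(s['position'],s['contact_force'],s['gripper_width'],s['ee_rot'])
E
```

```text
[510.6197287  310.49255853  65.20696169] [ 0.83972773 -1.04487565 -0.3957239 ] 56.988382383974816 [-0.15391846  0.98808042  0.00125619  0.00214738]
```

View pics/c4.png

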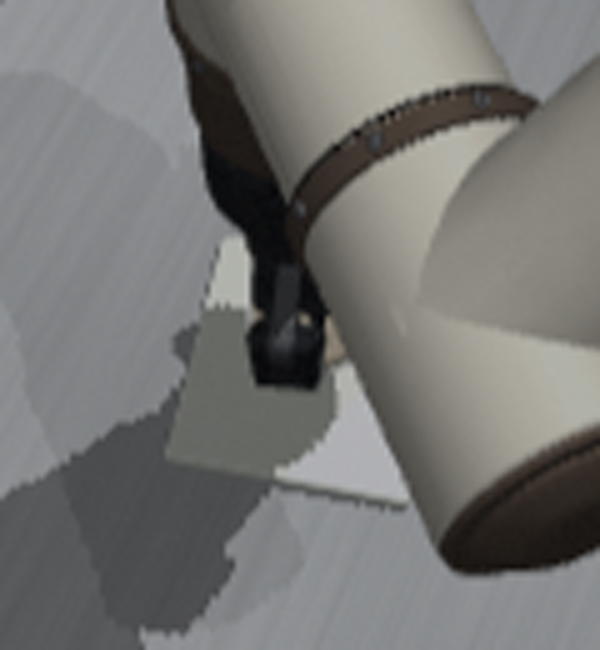

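View pics/top4.png

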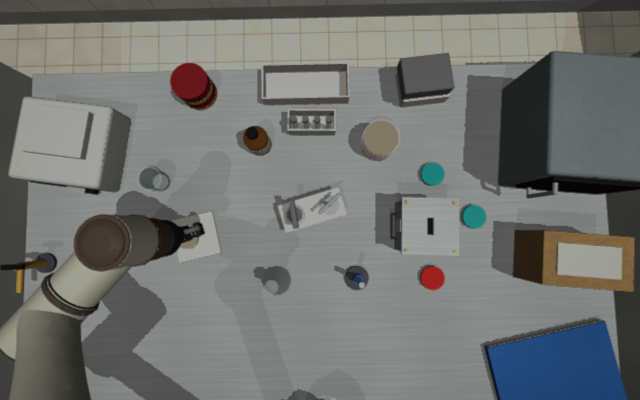

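The gripper is above the tile. The slot shows clearly in the top view at (430.5,226.5), and the bystanders haven't moved. Lowering now.

Call:
{"api": "apply_moves", "payload": {"plan": [0.3,-0.001,0,-0.03,0,0.3,-0.001,0,-0.044,0,0.3,-0.001,0,-0.047,0,0.3,-0.001,0,-0.047,0,0.3,-0.001,0,-0.047,0]}}

```text
clock: 5.23
position: [509.3, 310.4, 17.7]
ee_rot: [-0.154, 0.988, 0.001, 0.002]
contact_force: [0.1, -0.4, -0.3]
gripper_width: 56.8
```

```bash
python3 - <<'E'
from h import *
d=load('top4')
crop(d,395,190,470,265,8,'c4slot')
P=cloud(d)
g=d['color'].max(-1);m=np.zeros((400,640),bool);m[210:245,415:445]=1;m&=g<75
w=np.argwhere(m)[:,::-1];print(len(w),w.mean(0),w.min(0),w.max(0))
c,_=cv2.findContours(m.astype(np.uint8),0,1);c=max(c,key=cv2.contourArea);R=cv2.minAreaRect(c);print(R, ray(d,*R[0],110))
# subpixel: weights darkness
gg=g[210:245,415:445].astype(float);wt=np.clip((140-gg)/100,0,1);wt[wt<.15]=0
vv,uu=np.mgrid[210:245,415:445];cu=(wt*uu).sum()/wt.sum();cv=(wt*vv).sum()/wt.sum();print(cu,cv,ray(d,cu,cv,110),wt.sum())
pts=np.array([ray(d,a,b,110)[:2] for a,b in zip(uu[wt>.3],vv[wt>.3])]);C=np.cov(pts.T);ev,E=np.linalg.eigh(C);print(np.degrees(np.arctan2(E[1,1],E[0,1])),np.sqrt(12*ev))
mm=np.zeros((400,640),bool);mm[190:265,390:470]=1;mm&=(P[...,2]>104)&(P[...,2]<130)
w=np.array([ray(d,a,b,110)[:2] for b,a in np.argwhere(mm)],np.float32);w=w[w[:,1]<-190];print('lid',cv2.minAreaRect(w))
hs=cv2.cvtColor(d['color'],cv2.COLOR_RGB2HSV)
y=(hs[...,1]>110)&(hs[...,0]>12)&(hs[...,0]<35);y[:190]=0;y[265:]=0;y[:,:395]=0;y[:,470:]=0
n,l,s,c=cv2.connectedComponentsWithStats(y.astype(np.uint8))
for i in range(1,n):print(s[i,4],ray(d,*c[i],111).round(1))
E
```

```text
82 [430.03658537 225.70731707] [428 218] [432 234]
((430.0, 226.0), (16.0, 4.0), 90.0) [ 523.34898074 -259.58517739  110.        ]
430.0293486041518 225.869618570406 [ 523.64275344 -259.664788    110.        ] 97.78999999999999
177.79988556984782 [15.69516451 38.33866576]
lid ((523.3529663085938, -258.2762145996094), (130.01177978515625, 129.7107696533203), 87.33529663085938)
6 [ 581.  -207.5  111. ]
6 [ 576.3 -316.7  111. ]
4 [ 471.6 -201.7  111. ]
4 [ 467.1 -312.1  111. ]
```

View pics/c4slot.png

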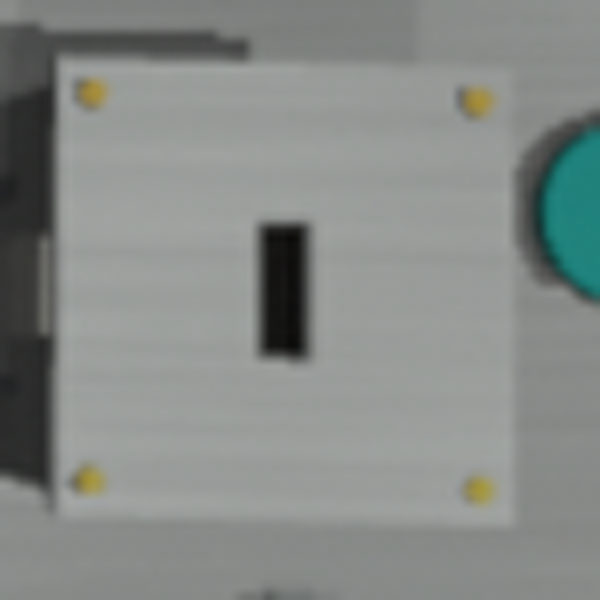

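Call:
{"api": "apply_moves", "payload": {"plan": [0.3,0,0,-0.004,0,0.3,0,0,-0.006,0,0.3,0,0,-0.006,0,0.3,0,0,-0.006,0]}}

```text
clock: 5.57
position: [508.8, 310.2, 11.1]
ee_rot: [-0.154, 0.988, 0.001, 0.001]
contact_force: [-1.5, 0.8, 6.6]
gripper_width: 57.0
```

```bash
python3 - <<'E'
from h import *
s=arm.read_state();print(s['position'],s['contact_force'],s['gripper_width'],s['ee_rot'])
e=cap('side','side5'); crop(e,250,290,330,360,8,'c5')
E
```

```text
[508.79120825 310.15513134  11.08411857] [-1.47088823  0.79869089  6.62089899] 57.042926316127016 [-1.54085945e-01  9.88056521e-01  6.41358345e-04  1.19242985e-03]
```

View pics/c5.png

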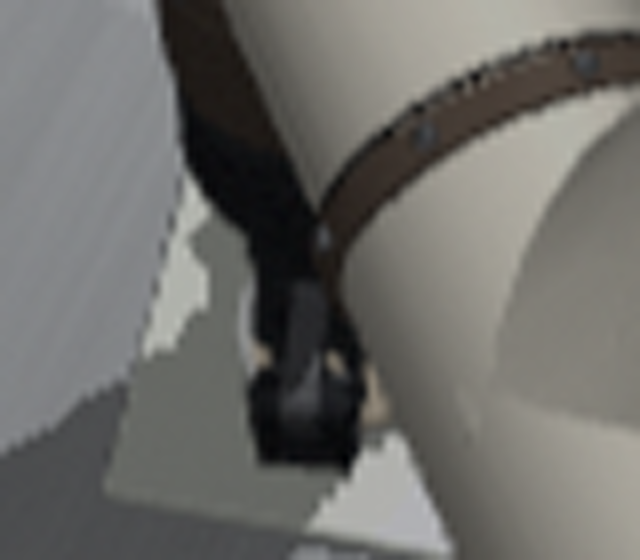

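Contact force is 6.6 N upward, so the dish is seated on the tile. I'll open the gripper and rise.

Call:
{"api": "apply_moves", "payload": {"plan": [-0.2,0,0,0.001,0,-1,0,0,0.001,0,-1,0,0,0.001,0,-1,0,0,0.001,0,-1,0,0,0.001,0,-1,0,0,0.02,0,-1,0,0,0.06,0,-1,0,0,0.1,0]}}

```text
clock: 6.28
position: [507.0, 308.3, 108.8]
ee_rot: [-0.154, 0.988, -0.002, -0.002]
contact_force: [0.7, 0.2, 0.7]
gripper_width: 85.7
```

Call:
{"api": "apply_moves", "payload": {"plan": [-1,0,0,0.04,7,-1,0,0,0.08,14,-1,0,0,0.12,21,-1,0,0,0.12,28,-1,0,0,0.12,35,-1,0,0,0.12,42,-1,0,0,0.12,49,-1,0,0,0.12,56]}}

```text
clock: 6.95
position: [507.8, 309.2, 229.3]
ee_rot: [-0.602, 0.798, 0.0, -0.0]
contact_force: [-0.2, 0.1, -0.5]
gripper_width: 85.3
```

```bash
python3 - <<'E'
from h import *
e=cap('side','side6'); crop(e,230,260,350,390,5,'c6');d=cap('top','top6')
s=arm.read_state();print(s['position'],s['contact_force'],s['gripper_width'],s['ee_rot'],s['joints'])
E
```

```text
[507.79582822 309.25495513 229.27789724] [-0.75084914  0.29205046 -0.35961537] 85.62132971557105 [-5.99564400e-01  8.00326473e-01  3.65157323e-05 -2.56555533e-04] [ 8.19055767e-01  3.34730915e-01 -7.27118815e-02 -1.76182511e-04
 -1.16384592e+00 -1.10386883e+00]
```

View pics/c6.png

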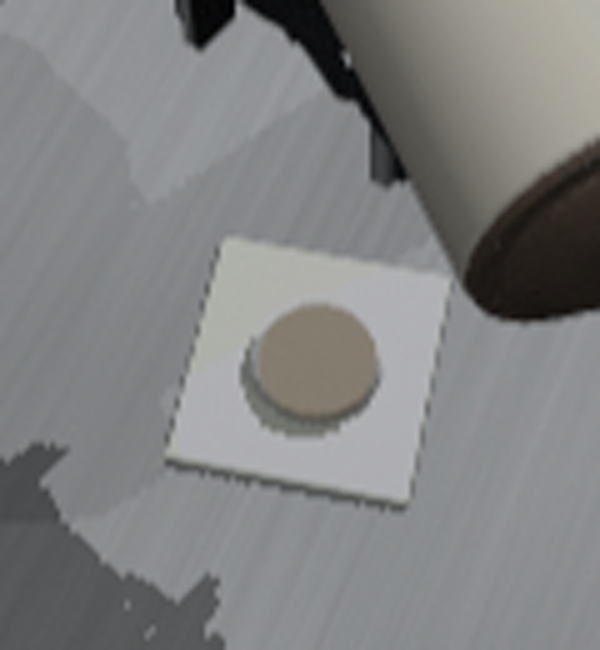

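View pics/top6.png

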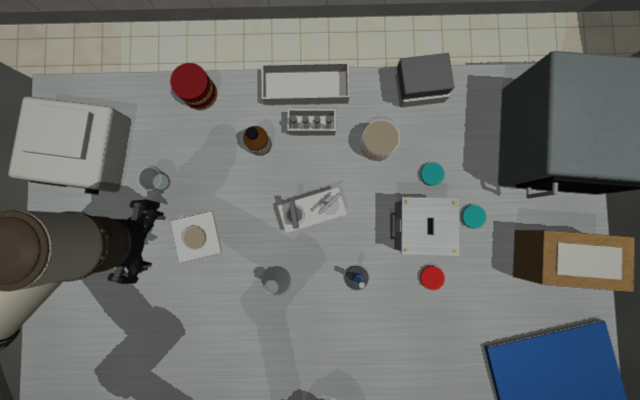

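The dish lies centred on the tile. The gripper now goes above the key, turned so its jaws cross the bar and only partly opened, because the hex driver's bar end is close.

Call:
{"api": "apply_moves", "payload": {"plan": [-1,0.006,-0.03,0,7,-1,0.012,-0.06,0,14,-1,0.018,-0.09,0,21,-1,0.024,-0.12,0,28,-1,0.03,-0.15,0,35,-1,0.036,-0.18,0,42,-1,0.042,-0.21,0,49,-1,0.049,-0.24,0,56]}}

```text
clock: 7.72
position: [556.8, 67.9, 229.6]
ee_rot: [0.906, -0.424, -0.0, 0.0]
contact_force: [-0.0, 0.2, 0.2]
gripper_width: 85.6
```

Call:
{"api": "apply_moves", "payload": {"plan": [0.05,0,-0.017,0,7,0.05,0,-0.017,0,14,0.05,0,-0.017,0,21,0.05,0,-0.017,0,28,0.05,0,-0.017,0,35,0.05,0,-0.017,0,42,0.05,0,-0.017,0,49,0.05,0,-0.017,0,56]}}

```text
clock: 8.38
position: [556.9, 52.3, 229.3]
ee_rot: [0.999, 0.051, -0.0, 0.0]
contact_force: [0.5, 1.2, -0.7]
gripper_width: 40.5
```

```bash
python3 - <<'E'
from h import *
from scipy.spatial.transform import Rotation as R
s=arm.read_state();y=R.from_quat(s['ee_rot']).as_matrix()[:,1];print(s['clock'],s['position'],np.degrees(np.arctan2(y[1],y[0])),s['gripper_width'],s['joints'])
E
```

```text
8.3833 [556.8511392   52.31663701 229.32934848] -84.17600672379194 40.540441729291295 [ 3.83372188e-01  2.74940915e-01 -1.58719441e-01 -1.06348234e-04
 -1.13752436e+00  1.28911666e+00]
```

Call:
{"api": "apply_moves", "payload": {"plan": [0.05,0,-0.001,-0.03,2.5,0.05,0,-0.001,-0.06,2.5,0.05,0,-0.001,-0.085,2.5,0.05,0,-0.001,-0.085,2.5,0.05,0,-0.001,-0.085,2.5]}}

```text
clock: 8.8
position: [556.5, 51.0, 143.8]
ee_rot: [0.998, 0.071, -0.001, 0.001]
contact_force: [0.6, 0.3, 0.2]
gripper_width: 40.5
```

```bash
python3 - <<'E'
from h import *
e=cap('side','side7'); crop(e,270,140,370,260,5,'c7');d=cap('top','top7');crop(d,260,160,360,260,5,'c7t')
s=arm.read_state();print(s['position'],s['contact_force'],s['gripper_width'],s['ee_rot'])
E
```

```text
[558.30756367  51.638907   146.26589397] [ 0.33671157 -0.22128247 -0.09883697] 40.24246172263801 [ 9.97466998e-01  7.11140304e-02  1.54215149e-03 -6.04442876e-05]
```

View pics/c7.png

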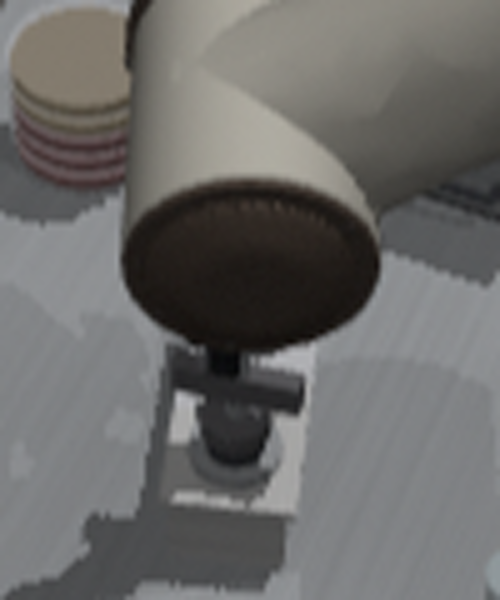

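View pics/c7t.png

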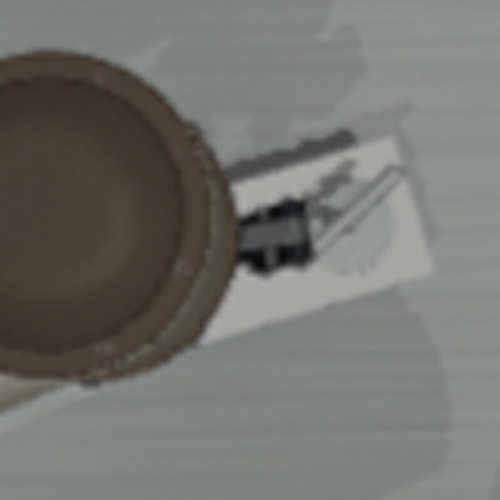

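```bash
python3 - <<'E'
from h import *
d=load('top7');P=cloud(d)
for v in range(200,216,2):
    for u in range(308,326,2):
        p=P[v,u]
        if p[2]>110: print((u,v),p.round(0),end=' ')
    print()
m=(P[...,2]>96)&(P[...,2]<108)&(P[...,0]>540)&(P[...,0]<610)&(P[...,1]<0)&(P[...,1]>-70)
w=P[m];print('hex',len(w),w.min(0),w.max(0),w[w[:,1].argmax()])
E
```

```text
(316, 200) [578.  -4. 249.] (318, 200) [578.  -7. 248.] (320, 200) [578. -11. 245.] 
(310, 202) [524. -13. 964.] (312, 202) [575.   4. 239.] (314, 202) [574.   0. 244.] (316, 202) [574.  -4. 247.] (318, 202) [574.  -7. 250.] (320, 202) [574. -11. 246.] 
(308, 204) [573.  13. 202.] (310, 204) [572.   9. 217.] (312, 204) [571.   4. 239.] (314, 204) [571.   0. 241.] (316, 204) [570.  -4. 248.] (318, 204) [570.  -7. 249.] (320, 204) [570. -11. 246.] 
(308, 206) [558.   7. 397.] (310, 206) [566.   8. 251.] (312, 206) [566.   4. 253.] (314, 206) [566.   0. 249.] (316, 206) [566.  -3. 249.] (318, 206) [566.  -7. 249.] (320, 206) [566. -11. 247.] 
(308, 208) [563.  12. 253.] (310, 208) [562.   8. 255.] (312, 208) [562.   4. 252.] (314, 208) [563.   0. 249.] (316, 208) [563.  -3. 246.] (318, 208) [562.  -7. 248.] (320, 208) [562. -11. 246.] 
(308, 210) [558.  12. 259.] (310, 210) [561.  10. 200.] (312, 210) [559.   5. 235.] (314, 210) [559.   1. 238.] (316, 210) [559.  -3. 247.] (318, 210) [559.  -7. 248.] (320, 210) [558. -11. 248.] 
(308, 212) [555.  12. 258.] (310, 212) [557.  10. 200.] (312, 212) [556.   5. 219.] (314, 212) [555.   1. 238.] (316, 212) [555.  -3. 245.] (318, 212) [555.  -7. 249.] (320, 212) [555. -11. 242.] 
(310, 214) [553.  10. 205.] (312, 214) [553.   5. 209.] 
hex 85 [558.41824182 -55.32324013  97.51977999] [603.9392356   -8.05334331 105.69478468] [558.53086448  -8.05334331 102.12656031]
```

The knuckle stands about 100 mm above the TCP and the fingertips are well clear of the hex bar. Lowering to pinch the bar.

Call:
{"api": "apply_moves", "payload": {"plan": [0.05,-0.001,0,-0.03,0,0.05,-0.001,0,-0.054,0,0.05,-0.001,0,-0.054,0,0.05,-0.001,0,-0.054,0]}}

```text
clock: 9.23
position: [556.6, 51.4, 91.5]
ee_rot: [0.997, 0.071, 0.0, 0.0]
contact_force: [0.4, 0.6, 0.6]
gripper_width: 40.6
```

```bash
python3 - <<'E'
from h import *
e=cap('side','side8'); crop(e,280,180,350,260,7,'c8')
s=arm.read_state();print(s['position'],s['contact_force'],s['gripper_width'])
E
```

```text
[557.50244147  51.7299684   92.56634319] [-0.49327402  0.70634258  0.58374698] 40.48487374640743
```

View pics/c8.png

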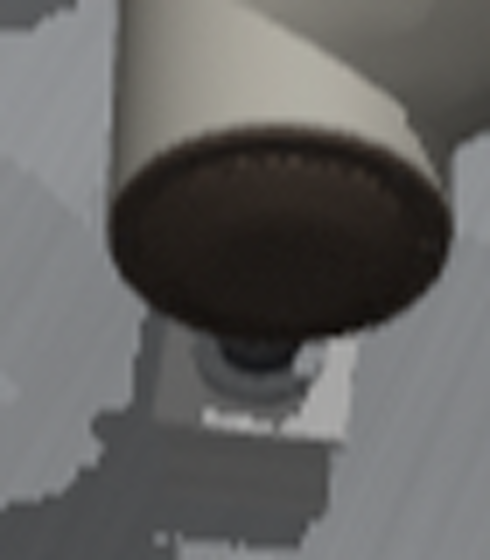

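The wrist hides the bar, but the positions agree with the measurements. I'll close and check the width.

Call:
{"api": "apply_moves", "payload": {"plan": [1,0,0,0,0,1,0,0,0,0,1,0,0,0,0,1,0,0,0,0,1,0,0,0,0,1,0,0,0,0]}}

```text
clock: 9.78
position: [557.1, 51.5, 92.2]
ee_rot: [0.997, 0.072, 0.002, -0.0]
contact_force: [-0.2, -1.1, 6.9]
gripper_width: 10.6
```

Call:
{"api": "apply_moves", "payload": {"plan": [1,0,0,0.01,0,1,0,0,0.03,0,1,0,0,0.06,0,1,0,0,0.09,0,1,0,0,0.11,0,1,0,0,0.11,0,1,0,0,0.11,0]}}

```text
clock: 10.37
position: [555.8, 51.6, 201.4]
ee_rot: [0.997, 0.071, 0.001, -0.001]
contact_force: [-1.2, 0.5, -1.9]
gripper_width: 10.8
```

```bash
python3 - <<'E'
from h import *
e=cap('side','side9'); crop(e,260,120,370,260,5,'c9');d=cap('top','top9')
s=arm.read_state();print(s['position'],s['contact_force'],s['gripper_width'],s['ee_rot'])
E
```

```text
[554.64418633  51.19687801 199.05485708] [-0.40740712  0.52507956 -1.41684737] 10.931213609171193 [ 9.97461991e-01  7.11808924e-02 -1.69049777e-03  8.53938773e-06]
```

View pics/c9.png

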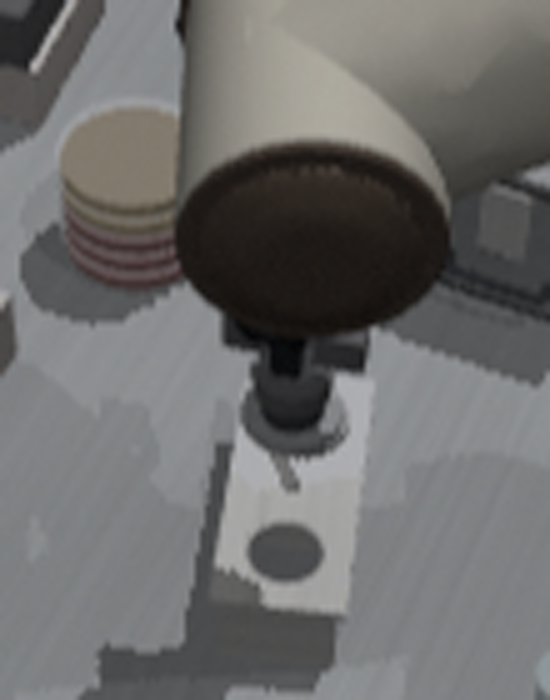

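View pics/top9.png

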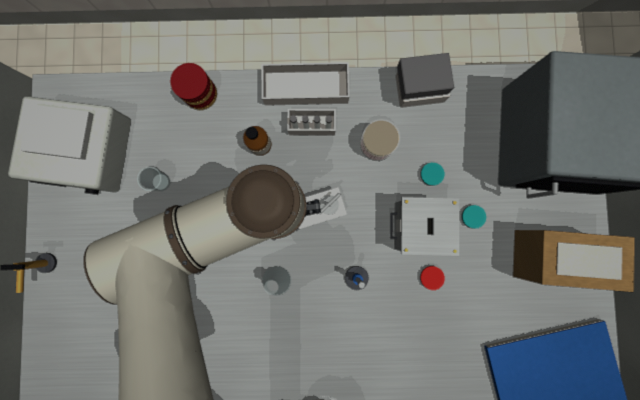

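The key is lifted clear, the stand hole at crop (285,550) is empty and the hex driver is still in place. Moving over the slot.

Call:
{"api": "apply_moves", "payload": {"plan": [1,-0.004,-0.04,0.01,-2,1,-0.008,-0.08,0.01,-4,1,-0.012,-0.12,0.01,-6,1,-0.016,-0.16,0.01,-8,1,-0.02,-0.2,0.01,-10.7,1,-0.024,-0.24,0.01,-10.7,1,-0.028,-0.27,0.01,-10.7,1,-0.028,-0.27,0.01,-10.7]}}

```text
clock: 11.13
position: [525.8, -223.0, 208.1]
ee_rot: [1.0, -0.025, -0.003, 0.0]
contact_force: [1.2, 0.4, -1.9]
gripper_width: 10.9
```

Call:
{"api": "apply_moves", "payload": {"plan": [1,-0.004,-0.02,0,0,1,-0.004,-0.04,0,0,1,-0.004,-0.041,0,0,1,-0.004,-0.041,0,0,1,-0.004,-0.041,0,0,1,-0.004,-0.041,0,0]}}

```text
clock: 11.63
position: [523.7, -258.7, 209.8]
ee_rot: [1.0, -0.021, -0.001, -0.0]
contact_force: [0.6, 0.1, -1.4]
gripper_width: 10.6
```

```bash
python3 - <<'E'
from h import *
from scipy.spatial.transform import Rotation as R
e=cap('side','side10'); crop(e,310,50,430,190,5,'c10');d=cap('top','top10');crop(d,370,170,490,290,5,'c10t')
s=arm.read_state();y=R.from_quat(s['ee_rot']).as_matrix()[:,1];print(s['clock'],s['position'],np.degrees(np.arctan2(y[1],y[0])),s['gripper_width'],s['joints'])
E
```

```text
11.7333 [ 523.98926601 -258.73099813  210.26823958] -92.43849107031932 10.713243916343615 [-1.81762557e-01  3.31931571e-01 -1.26515492e-01 -1.84399446e-04
 -1.11298616e+00  1.71008082e+00]
```

View pics/c10.png

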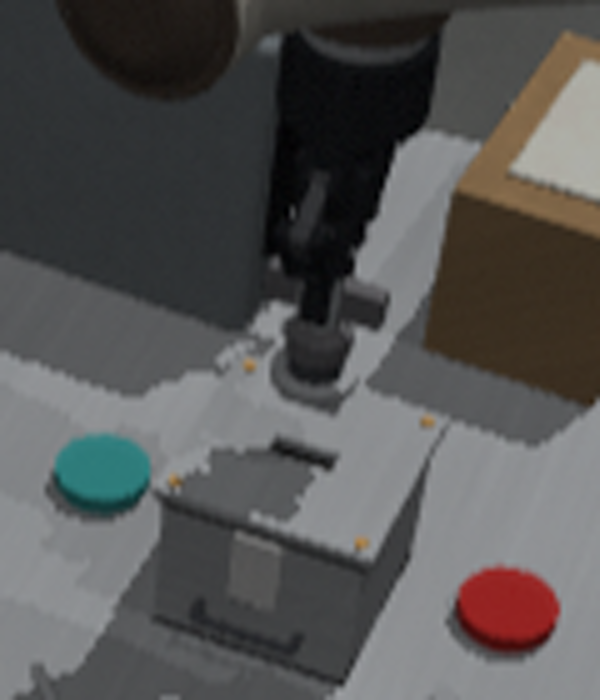

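View pics/c10t.png

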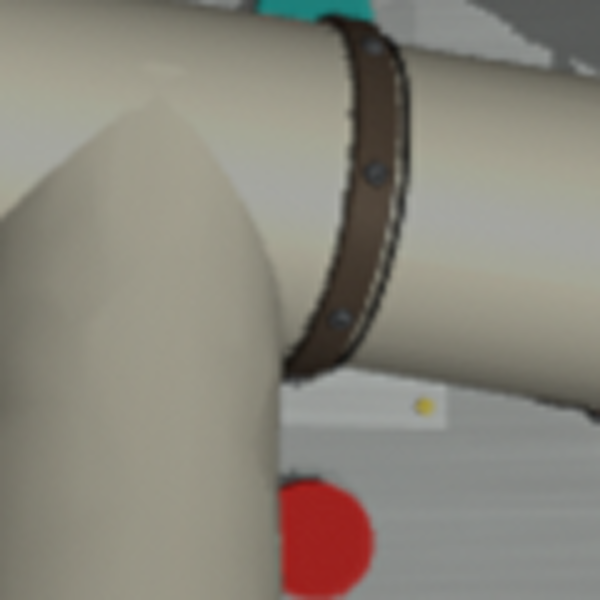

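The side view shows the key upright over the box, with the flange at crop (310,385) and the slot at (305,453). I'll measure the key axis and the slot in the same camera.

```bash
cat > meas.py <<'E'
from h import *
import sys
def run(tag,ztcp,slot=True):
    e=load(tag);Q=cloud(e);fl=ztcp-42
    if slot:
        g=e['color'].max(-1).astype(float);box=(slice(132,146),slice(360,382))
        m=np.zeros((400,640),bool);
        vv,uu=np.mgrid[0:400,0:640]
        w=np.stack([ray(e,a,b,110)[:2] for b,a in zip(vv[box].ravel(),uu[box].ravel())])
        gg=g[box].ravel();k=(gg<75);print('slot',k.sum(),w[k].mean(0).round(1), w[k].min(0).round(1),w[k].max(0).round(1))
    near=(np.abs(Q[...,0]-524)<60)&(np.abs(Q[...,1]+259)<60)
    for n,lo,hi in(('flange top',fl+3,fl+9),('drum',fl+18,fl+37),('bar',fl+44,fl+72)):
        m=near&(Q[...,2]>lo)&(Q[...,2]<hi);p=Q[m]
        print(n,len(p),'x',np.percentile(p[:,0],[1,50,99]).round(1),'y',np.percentile(p[:,1],[1,50,99]).round(1),'z',np.percentile(p[:,2],[1,50,99]).round(1))
if __name__=='__main__': run(sys.argv[1],float(sys.argv[2]))
E
python3 meas.py side10 210.2
python3 - <<'E'
from h import *
e=load('side10');Q=cloud(e)
for v in range(100,136):
    print(v,' '.join('%4d'%z for z in Q[v,360:392,2]))
crop(e,355,95,395,150,12,'c10b')
E
```

```text
slot 41 [ 524.7 -258.6] [ 505.9 -265.2] [ 542.1 -251.7]
flange top 53 x [499.4 517.1 545.2] y [-271.8 -246.5 -233.3] z [171.3 172.9 176.9]
drum 104 x [506.  520.9 542.9] y [-266.4 -249.1 -239.7] z [187.1 198.1 202.3]
bar 196 x [490.5 516.1 554.6] y [-264.8 -252.2 -238.5] z [213.5 227.7 239.6]
100   68   62   60   61   65  286  286  288  290  291  295  294  297  296  297  292  284  267  265  263  241  250   -1   -4   -4    0   -2   -4    0   -4   -6   -1
101   62   59   52   54   55   56  279  284  283  284  288  287  289  291  292  285  279  266  262  260  244   -6   -1   -3   -4   -3    1    1   -3   -1    0    1
102   61   55   48   39  235  234  271  279  278  280  278  280  286  286  290  281  277  260  262  255  241   -4   -3   -2   -3   -2   -3   -2   -3   -4   -1   -2
103   54   48   41   33  230  234  270  271  273  274  275  275  281  282  283  277  271  258  258  253  240   -2   -1   -4   -1   -1   -2   -5   -3   -8   -3   -3
104   50   43   39  228  232  231  235  265  262  261  262  271  272  276  277  275  268  258  253  250  235   -4    1    0   -4   -1   -1    2   -2  
[... 4397 characters left out ...]
 109  107  104  108  109  108  109  109  112
132 1004  105  107  110  108  105  110  110  108 1004  107  111  109  144  149  147  152  152  111  110  109  108  107  108  109  111  110  108  106  108  108  106
133  108  109  109  106  108  107  110  107  108  107  108  108  106  108  110  106  145  108  104  107  108  106  105  108  110  107  107  110  108  112  110  104
134  106  106  109  108  108  110  108  109  106  106  111  108  108  108  109  110  107  108  107  109  108  109  106  108  108  104  109  107  106  106  107  109
135  106  108  109  109  107  109  106  105  107  108  110  110  108  107  107  108  109  105  110  109  108  104  108  108  107  108  108  109  106  108  107  104
```

View pics/c10b.png

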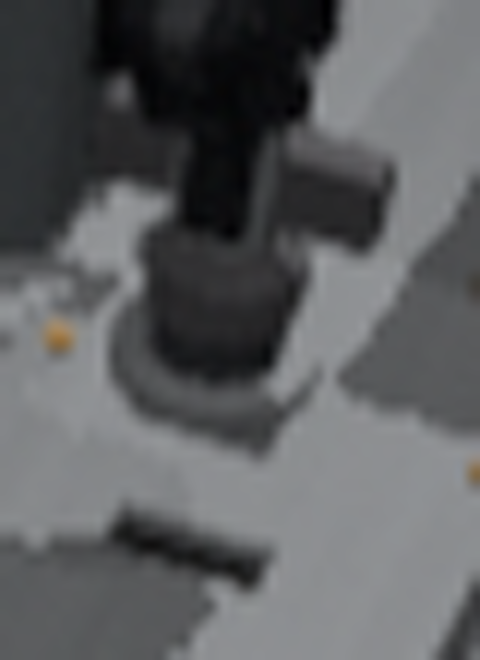

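Call:
{"api": "apply_moves", "payload": {"plan": [1,0.0005,-0.0005,-0.015,0,1,0.0005,-0.0005,-0.03,0,1,0.0005,-0.0005,-0.034,0,1,0.0005,-0.0005,-0.034,0,1,0.0005,-0.0005,-0.034,0,1,0.0005,-0.0005,-0.034,0]}}

```text
clock: 12.23
position: [525.2, -260.2, 177.6]
ee_rot: [1.0, -0.022, 0.001, 0.0]
contact_force: [0.1, 0.2, -1.4]
gripper_width: 11.1
```

```bash
python3 - <<'E'
from h import *
from scipy.spatial.transform import Rotation as R
e=cap('side','side11'); crop(e,350,95,400,160,9,'c11')
s=arm.read_state();y=R.from_quat(s['ee_rot']).as_matrix()[:,1];print(s['clock'],s['position'],np.degrees(np.arctan2(y[1],y[0])),s['contact_force'])
import meas; meas.run('side11',s['position'][2],False)
for p in ((505,-259.3,110),(543,-259.3,110)): print(proj(e,np.array(p)))
E
```

```text
12.2833 [ 525.12409209 -260.1933797   177.64311585] -92.48466976175659 [ 0.42430308  1.10599584 -1.29073407]
flange top 68 x [501.6 517.9 546.2] y [-269.7 -247.8 -235.4] z [138.7 140.5 144. ]
drum 99 x [507.2 521.4 544.5] y [-267.3 -249.8 -239.9] z [154.1 165.5 169.7]
bar 186 x [491.8 516.4 556.3] y [-265.2 -253.8 -238.6] z [180.5 193.7 207.3]
[376.24203579 142.1768027 ]
[363.46732323 138.45951141]
```

View pics/c11.png

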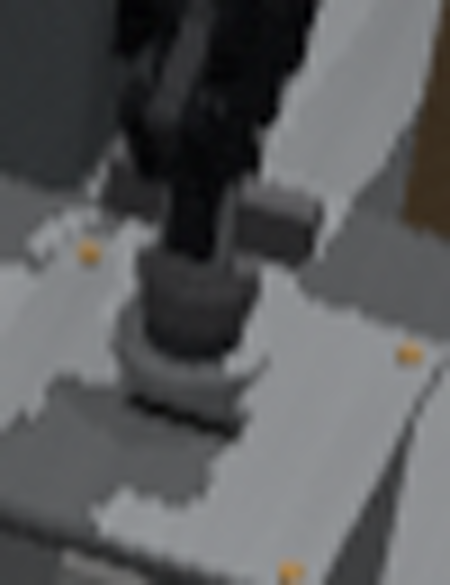

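Key axis and slot agree within about 1 mm in the side view. The dark slot strip shows below the flange at crop (130–240, 400–432). I'll go down gently and watch the force.

Call:
{"api": "apply_moves", "payload": {"plan": [1,0,0.0005,-0.004,0,1,0,0.0005,-0.008,0,1,0,0.0005,-0.011,0,1,0,0.0005,-0.011,0,1,0,0.0005,-0.011,0]}}

```text
clock: 12.7
position: [524.3, -259.6, 165.2]
ee_rot: [1.0, -0.022, -0.0, -0.0]
contact_force: [0.4, 0.1, -1.6]
gripper_width: 10.8
```

No contact with the head bottom about 5 mm below the lid's top face, so it has entered the slot. Continuing.

Call:
{"api": "apply_moves", "payload": {"plan": [1,0,0,-0.004,0,1,0,0,-0.008,0,1,0,0,-0.011,0,1,0,0,-0.011,0,1,0,0,-0.011,0]}}

```text
clock: 13.12
position: [524.3, -259.6, 154.2]
ee_rot: [1.0, -0.022, -0.0, -0.0]
contact_force: [1.0, 0.2, -1.9]
gripper_width: 10.7
```

```bash
python3 - <<'E'
from h import *
e=cap('side','side12'); crop(e,350,95,400,160,9,'c12')
s=arm.read_state();print(s['clock'],s['position'],s['contact_force'],s['wrist_torque'])
import meas; meas.run('side12',s['position'][2],False)
E
```

```text
13.1667 [ 524.52013245 -259.66350586  154.44573182] [-0.04512526 -0.1724458  -1.96074239] [ 0.04170805 -0.01794898  0.00188574]
flange top 57 x [500.8 520.  546.6] y [-275.1 -248.5 -236.5] z [115.6 117.1 120.6]
drum 98 x [506.6 521.1 545.1] y [-264.5 -249.8 -239. ] z [130.6 142.4 147.3]
bar 170 x [491.1 515.1 555.9] y [-265.1 -253.1 -237.9] z [157.8 171.5 183.8]
```

View pics/c12.png

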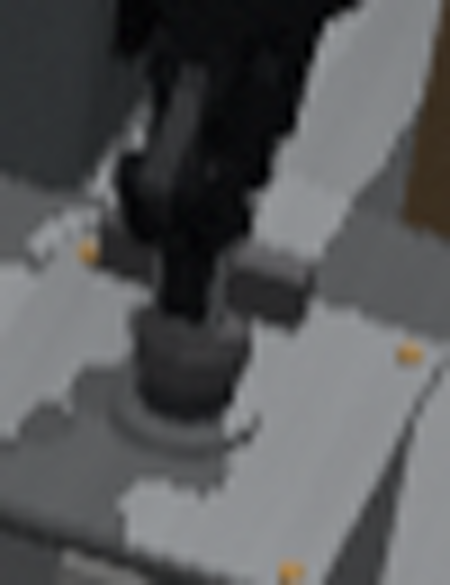

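The key is through the slot and the flange is about 2.5 mm above the lid. Lowering until it rests.

Call:
{"api": "apply_moves", "payload": {"plan": [1,0,0,-0.002,0,1,0,0,-0.003,0,1,0,0,-0.0035,0,1,0,0,-0.0035,0,1,0,0,-0.0035,0,1,0,0,-0.0035,0]}}

```text
clock: 13.67
position: [524.9, -259.9, 152.2]
ee_rot: [1.0, -0.022, 0.001, 0.0]
contact_force: [-1.1, 0.8, 5.5]
gripper_width: 10.9
```

The flange rests on the lid with about 7 N. I'll hold it with a light load and start the clockwise turn (negative about z).

Call:
{"api": "apply_moves", "payload": {"plan": [1,0,0,0.0005,-4,1,0,0,0.0005,-11,1,0,0,0.0005,-18,1,0,0,0.0005,-25,1,0,0,0.0005,-32,1,0,0,0.0005,-39,1,0,0,0.0005,-46,1,0,0,0.0005,-50]}}

```text
clock: 14.33
position: [523.9, -259.8, 152.3]
ee_rot: [0.896, -0.444, -0.0, 0.0]
contact_force: [-3.6, 0.2, 4.8]
gripper_width: 11.0
```

```bash
cat > st.py <<'E'
from h import *
from scipy.spatial.transform import Rotation as R
s=arm.read_state();y=R.from_quat(s['ee_rot']).as_matrix()[:,1];print(round(s['clock'],2),s['position'].round(1),'turned',round(-92.46-np.degrees(np.arctan2(y[1],y[0])),2)%360,'F',s['contact_force'].round(2),'T',s['wrist_torque'].round(3),s['gripper_width'].round(1),'j6',s['joints'][5].round(2),s['joint_efforts'][5].round(3))
E
python3 st.py; python3 - <<'E'
from h import *
e=cap('side','side13'); crop(e,350,95,400,160,9,'c13')
E
```

```text
Traceback (most recent call last):
  File "st.py", line 3, in <module>
    s=arm.read_state();y=R.from_quat(s['ee_rot']).as_matrix()[:,1];print(round(s['clock'],2),s['position'].round(1),'turned',round(-92.46-np.degrees(np.arctan2(y[1],y[0])),2)%360,'F',s['contact_force'].round(2),'T',s['wrist_torque'].round(3),s['gripper_width'].round(1),'j6',s['joints'][5].round(2),s['joint_efforts'][5].round(3))
                                                                                                                                                                                                                                                  ^^^^^^^^^^^^^^^^^^^^^^^^
AttributeError: 'float' object has no attribute 'round'
```

View pics/c13.png

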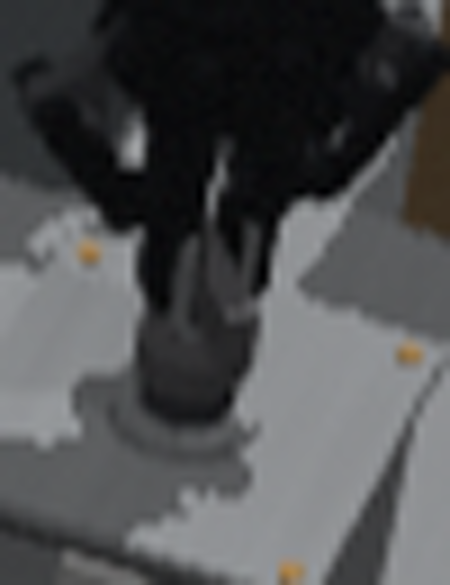

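```bash
sed -i "s/s\['gripper_width'\].round(1)/round(s['gripper_width'],1)/" st.py; python3 st.py
```

```text
14.38 [ 523.9 -259.8  152.3] turned 50.39 F [-1.81  0.57  4.53] T [0.065 0.713 0.036] 10.8 j6 0.83 -0.295
```

Call:
{"api": "apply_moves", "payload": {"plan": [1,0,0,0,-5,1,0,0,0,-10,1,0,0,0,-15,1,0,0,0,-20,1,0,0,0,-22,1,0,0,0,-22]}}

```text
clock: 14.88
position: [523.8, -259.9, 152.3]
ee_rot: [0.796, -0.606, -0.0, 0.001]
contact_force: [-3.5, 0.2, 4.3]
gripper_width: 10.9
```

```bash
python3 st.py
```

```text
14.88 [ 523.8 -259.9  152.3] turned 72.1 F [-3.51  0.21  4.32] T [-0.004  0.85   0.014] 10.9 j6 0.45 -0.209
```

Call:
{"api": "apply_moves", "payload": {"plan": [1,0,0,0,-3,1,0,0,0,-3,1,0,0,0,-3]}}

```text
clock: 15.13
position: [523.9, -260.0, 152.3]
ee_rot: [0.78, -0.626, -0.0, 0.001]
contact_force: [-3.0, -0.8, 5.0]
gripper_width: 10.9
```

```bash
python3 st.py
```

```text
15.13 [ 523.9 -260.   152.3] turned 75.03 F [-3.04 -0.76  5.02] T [-0.033  0.91  -0.028] 10.9 j6 0.4 -0.029
```

Call:
{"api": "apply_moves", "payload": {"plan": [1,0,0,0,-3,1,0,0,0,-3,1,0,0,0,-3]}}

```text
clock: 15.38
position: [524.0, -260.0, 152.3]
ee_rot: [0.763, -0.646, 0.0, 0.0]
contact_force: [-2.5, 0.3, 4.5]
gripper_width: 10.7
```

```bash
python3 st.py
```

```text
15.38 [ 524.  -260.   152.3] turned 78.03 F [-2.5   0.32  4.5 ] T [-0.029  0.876 -0.023] 10.7 j6 0.35 -0.024
```

Call:
{"api": "apply_moves", "payload": {"plan": [1,0,0,0,-3,1,0,0,0,-3,1,0,0,0,-3]}}

```text
clock: 15.63
position: [524.1, -260.0, 152.3]
ee_rot: [0.746, -0.666, 0.0, 0.0]
contact_force: [-2.6, -1.1, 5.9]
gripper_width: 10.6
```

```bash
python3 st.py
```

```text
15.63 [ 524.1 -260.   152.3] turned 81.03 F [-2.58 -1.1   5.85] T [-0.051  0.803 -0.042] 10.6 j6 0.3 -0.023
```

Call:
{"api": "apply_moves", "payload": {"plan": [1,0,0,0,-3,1,0,0,0,-3,1,0,0,0,-3]}}

```text
clock: 15.88
position: [523.8, -260.0, 152.3]
ee_rot: [0.729, -0.685, -0.0, 0.001]
contact_force: [-2.9, 0.2, 6.2]
gripper_width: 11.1
```

```bash
python3 st.py
```

```text
15.88 [ 523.8 -260.   152.3] turned 84.02 F [-2.9   0.17  6.18] T [0.021 1.038 0.088] 11.1 j6 0.24 -0.077
```

Call:
{"api": "apply_moves", "payload": {"plan": [1,0,0,0,-3,1,0,0,0,-3,1,0,0,0,-3]}}

```text
clock: 16.13
position: [523.8, -260.0, 152.3]
ee_rot: [0.71, -0.704, -0.0, 0.001]
contact_force: [-3.0, -0.4, 6.0]
gripper_width: 10.7
```

```bash
python3 st.py
```

```text
16.13 [ 523.8 -260.   152.3] turned 87.02 F [-2.95 -0.35  5.98] T [0.021 0.967 0.039] 10.7 j6 0.19 -0.073
```

Call:
{"api": "apply_moves", "payload": {"plan": [1,0,0,0,-3,1,0,0,0,-3,1,0,0,0,-3]}}

```text
clock: 16.38
position: [523.8, -260.0, 152.3]
ee_rot: [-0.692, 0.722, 0.0, -0.001]
contact_force: [-2.5, -0.0, 5.8]
gripper_width: 10.9
```

```bash
python3 st.py
```

```text
16.38 [ 523.8 -260.   152.3] turned 90.01999999999998 F [-2.52 -0.02  5.81] T [-0.033  0.974  0.036] 10.9 j6 0.14 -0.068
```

Call:
{"api": "apply_moves", "payload": {"plan": [1,0,0,0,-3,1,0,0,0,-3,1,0,0,0,-3]}}

```text
clock: 16.63
position: [523.8, -260.0, 152.3]
ee_rot: [-0.673, 0.74, 0.0, -0.001]
contact_force: [-2.9, -0.1, 6.2]
gripper_width: 11.1
```

```bash
python3 st.py
```

```text
16.63 [ 523.8 -260.   152.3] turned 93.01999999999998 F [-2.9  -0.07  6.25] T [0.023 1.018 0.062] 11.1 j6 0.09 -0.067
```

Call:
{"api": "apply_moves", "payload": {"plan": [1,0,0,0,-3,1,0,0,0,-3,1,0,0,0,-3]}}

```text
clock: 16.88
position: [523.7, -260.0, 152.3]
ee_rot: [-0.653, 0.757, 0.0, -0.001]
contact_force: [-3.3, -0.2, 5.4]
gripper_width: 10.9
```

```bash
python3 st.py
```

```text
16.88 [ 523.7 -260.   152.3] turned 96.01999999999998 F [-3.29 -0.22  5.41] T [-0.012  1.057  0.082] 10.9 j6 0.03 -0.067
```

Call:
{"api": "apply_moves", "payload": {"plan": [1,0,0,0,-3,1,0,0,0,-3,1,0,0,0,-3]}}

```text
clock: 17.13
position: [523.7, -260.0, 152.3]
ee_rot: [-0.633, 0.774, 0.0, -0.001]
contact_force: [-4.1, -0.1, 5.6]
gripper_width: 10.7
```

```bash
python3 st.py
```

```text
17.13 [ 523.7 -260.   152.3] turned 99.01999999999998 F [-4.09 -0.12  5.6 ] T [-0.031  1.042  0.054] 10.7 j6 -0.02 -0.066
```

Call:
{"api": "apply_moves", "payload": {"plan": [1,0,0,0,-3,1,0,0,0,-3,1,0,0,0,-3]}}

```text
clock: 17.38
position: [523.7, -260.0, 152.3]
ee_rot: [-0.612, 0.791, 0.0, -0.001]
contact_force: [-3.3, 0.5, 5.1]
gripper_width: 10.7
```

```bash
python3 st.py;python3 - <<'E'
from h import *
e=cap('side','side14'); crop(e,350,95,400,160,9,'c14')
E
```

```text
17.38 [ 523.7 -260.   152.3] turned 102.01999999999998 F [-3.25  0.46  5.07] T [-0.035  1.05   0.02 ] 10.7 j6 -0.07 -0.065
```

View pics/c14.png

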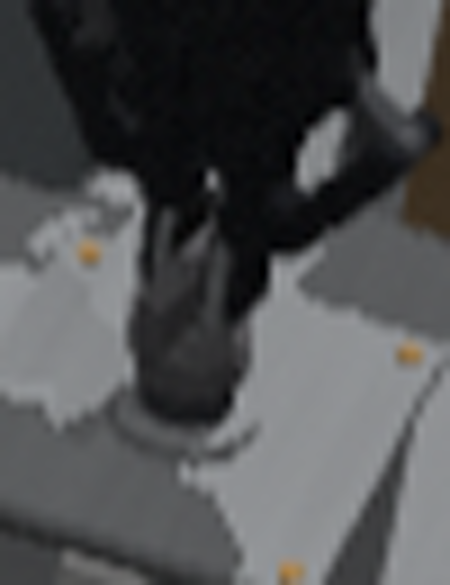

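No clear slip so far. The torque signal is noisy, so I'll average several readings, then compare against a small step back and forward.

```bash
cat > avg.py <<'E'
from h import *
T=[];J=[];F=[]
for i in range(8):
    s=arm.read_state();T.append(s['wrist_torque']);J.append(s['joint_efforts'][5]);F.append(s['contact_force']);arm.get_image('side')
print(round(s['clock'],2),'T',np.mean(T,0).round(3),'+-',np.std(T,0).round(3),'j6 eff',np.round(J,3),'F',np.mean(F,0).round(2))
E
python3 avg.py
```

```text
17.78 T [-0.028  1.071  0.042] +- [0.035 0.015 0.034] j6 eff [-0.051 -0.05  -0.05  -0.051 -0.051 -0.051 -0.051 -0.051] F [-3.59  0.04  5.97]
```

Call:
{"api": "apply_moves", "payload": {"plan": [1,0,0,0,1.5,1,0,0,0,1.5,1,0,0,0,1.5]}}

```text
clock: 18.08
position: [523.9, -260.2, 152.3]
ee_rot: [-0.623, 0.782, -0.0, -0.001]
contact_force: [-3.7, -1.1, 4.5]
gripper_width: 11.0
```

```bash
python3 avg.py
```

```text
18.43 T [-0.208  0.971  0.03 ] +- [0.011 0.045 0.026] j6 eff [-0.024 -0.033 -0.034 -0.034 -0.034 -0.034 -0.034 -0.034] F [-2.88 -0.89  5.54]
```

Call:
{"api": "apply_moves", "payload": {"plan": [1,0,0,0,1.5,1,0,0,0,1.5,1,0,0,0,1.5]}}

```text
clock: 18.73
position: [524.1, -260.3, 152.3]
ee_rot: [-0.633, 0.774, -0.0, -0.0]
contact_force: [-3.3, -1.9, 5.9]
gripper_width: 11.1
```

```bash
python3 avg.py
```

```text
19.08 T [-0.419  0.918  0.002] +- [0.037 0.029 0.033] j6 eff [-0.014 -0.025 -0.027 -0.027 -0.027 -0.027 -0.027 -0.027] F [-2.8  -1.53  5.5 ]
```

No plateau near 0.22 N m has shown up, so the clutch was not slipping yet. Continuing clockwise, with readings taken right at the end of the motion.

Call:
{"api": "apply_moves", "payload": {"plan": [1,0,0,0,-1,1,0,0,0,-2,1,0,0,0,-3,1,0,0,0,-4,1,0,0,0,-5]}}

```text
clock: 19.55
position: [523.7, -260.0, 152.3]
ee_rot: [-0.598, 0.801, 0.0, -0.001]
contact_force: [-3.5, -0.7, 6.4]
gripper_width: 10.8
```

```bash
python3 st.py; python3 avg.py
```

```text
19.55 [ 523.7 -260.   152.3] turned 104.05000000000001 F [-3.46 -0.73  6.39] T [-0.147  1.187  0.294] 10.8 j6 -0.11 -0.086
19.9 T [-0.17   1.203  0.161] +- [0.026 0.018 0.061] j6 eff [-0.086 -0.24  -0.197 -0.147 -0.138 -0.138 -0.138 -0.138] F [-3.82 -0.64  6.43]
```

Torque jumped: Tz reached 0.29 and held about 0.16 N m at 104°, so the stop is there. Small steps from here.

Call:
{"api": "apply_moves", "payload": {"plan": [1,0,0,0,-1,1,0,0,0,-2]}}

```text
clock: 20.12
position: [523.7, -260.0, 152.3]
ee_rot: [-0.584, 0.812, 0.0, -0.001]
contact_force: [-3.6, -0.6, 5.7]
gripper_width: 10.8
```

```bash
python3 st.py; python3 avg.py
```

```text
20.12 [ 523.7 -260.   152.3] turned 106.05000000000001 F [-3.62 -0.64  5.7 ] T [-0.164  1.183  0.213] 10.8 j6 -0.14 -0.078
20.47 T [-0.176  1.191  0.139] +- [0.045 0.018 0.037] j6 eff [-0.078 -0.239 -0.197 -0.147 -0.139 -0.138 -0.138 -0.138] F [-3.88 -0.49  6.45]
```

Call:
{"api": "apply_moves", "payload": {"plan": [1,0,0,0,-1,1,0,0,0,-2]}}

```text
clock: 20.68
position: [523.7, -260.0, 152.4]
ee_rot: [-0.57, 0.822, 0.0, -0.001]
contact_force: [-5.2, -1.0, 6.2]
gripper_width: 11.0
```

```bash
python3 st.py; python3 avg.py
```

```text
20.68 [ 523.7 -260.   152.4] turned 108.05000000000001 F [-5.23 -0.98  6.23] T [-0.163  1.255  0.259] 11.0 j6 -0.18 -0.078
21.03 T [-0.174  1.228  0.175] +- [0.032 0.027 0.037] j6 eff [-0.078 -0.239 -0.198 -0.148 -0.139 -0.138 -0.138 -0.139] F [-3.84 -0.74  6.39]
```

The same plateau repeats: about 0.24 N m while moving and a constant 0.138 N m at hold. So the handle is slipping, and by now it has slipped about 4–6°. The job needs at least 4.6°, so I'll take 6° more for a safe margin and then stop.

Call:
{"api": "apply_moves", "payload": {"plan": [1,0,0,0,-2,1,0,0,0,-4,1,0,0,0,-6,1,0,0,0,-6]}}

```text
clock: 21.42
position: [523.7, -260.0, 152.3]
ee_rot: [-0.526, 0.851, 0.0, -0.001]
contact_force: [-4.2, -0.5, 6.2]
gripper_width: 10.8
```

```bash
python3 st.py; python3 - <<'E'
from h import *
e=cap('side','side15'); crop(e,350,95,400,160,9,'c15')
E
```

```text
21.42 [ 523.7 -260.   152.3] turned 114.08000000000001 F [-4.24 -0.5   6.16] T [-0.241  1.266  0.116] 10.8 j6 -0.28 -0.277
```

View pics/c15.png

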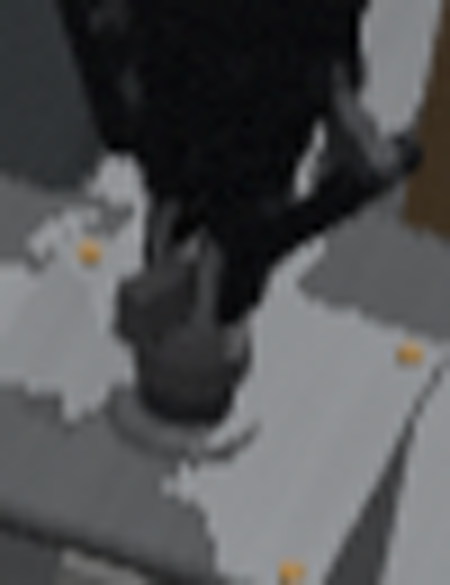

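The bar sits rotated with the gripper and the flange is still flat on the lid. Releasing and lifting straight up.

Call:
{"api": "apply_moves", "payload": {"plan": [0.6,0,0,0,0,0.2,0,0,0,0,0,0,0,0,0,0,0,0,0,0,0,0,0,0,0,0,0,0,0.02,0,0,0,0,0.05,0,0,0,0,0.09,0]}}

```text
clock: 22.13
position: [522.9, -259.0, 239.4]
ee_rot: [-0.526, 0.85, 0.003, -0.002]
contact_force: [1.7, -0.6, 0.5]
gripper_width: 42.2
```

Call:
{"api": "apply_moves", "payload": {"plan": [0,0,0.02,0.03,0,0,-0.02,0.04,0.06,0,0,-0.05,0.06,0.09,0,0,-0.08,0.08,0.1,0,0,-0.12,0.1,0.1,0,0,-0.15,0.12,0.1,0,0,-0.15,0.15,0.1,0,0,-0.15,0.15,0.1,0]}}

```text
clock: 22.8
position: [372.9, -107.0, 342.6]
ee_rot: [-0.528, 0.849, -0.0, 0.002]
contact_force: [0.3, -0.1, 0.9]
gripper_width: 42.5
```

```bash
python3 st.py; python3 - <<'E'
from h import *
e=cap('side','side16'); crop(e,330,85,410,175,7,'c16'); d=cap('top','top16'); crop(d,390,180,470,270,7,'c16t')
E
```

```text
22.8 [ 372.9 -107.   342.6] turned 113.81 F [ 0.27 -0.11  0.94] T [-0.044 -0.057  0.01 ] 42.5 j6 -0.6 -0.38
```

View pics/c16.png

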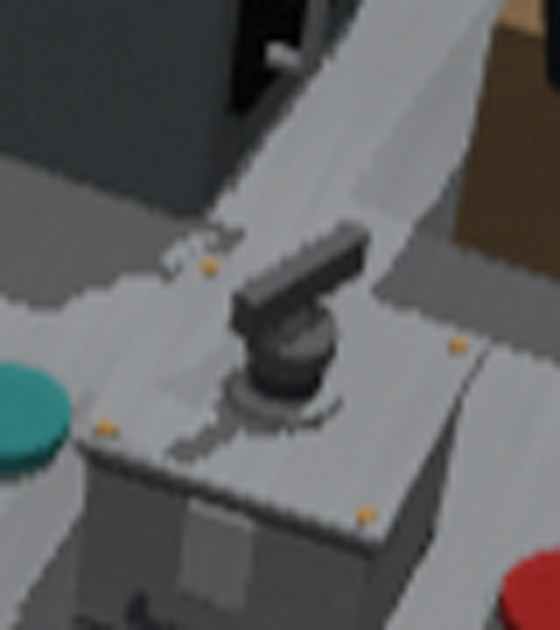

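View pics/c16t.png

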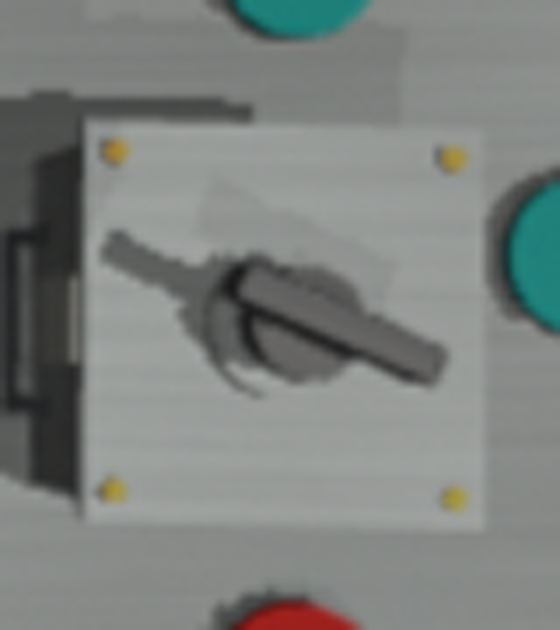

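View pics/top16.png

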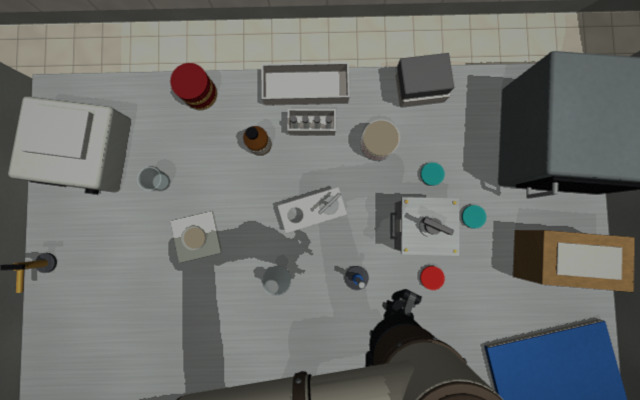

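The key stands alone in the lid: bar at about (430,224) in the top view, flange on the lid. The hex driver and bystanders are in place and the dish is on the tile. Now I'll measure the bar angle and look for the ribs.

```bash
python3 - <<'E'
from h import *
d=load('top16');P=cloud(d);e=load('side16');Q=cloud(e)
for n,D,C in(('top',d,P),('side',e,Q)):
    m=(C[...,2]>172)&(C[...,2]<184)&(abs(C[...,0]-524)<50)&(abs(C[...,1]+259)<50)
    w=np.array([ray(D,u,v,178)[:2] for v,u in np.argwhere(m)],np.float32);l=cv2.fitLine(w,2,0,.01,.01).ravel()
    print(n,len(w),cv2.minAreaRect(w),np.degrees(np.arctan2(l[1],l[0])),'z',np.median(C[m][:,2]))
    f=(C[...,2]>111.5)&(C[...,2]<119)&(abs(C[...,0]-524)<32)&(abs(C[...,1]+259)<32);print('flange',C[f].mean(0).round(1),np.percentile(C[f],[2,98],axis=0).round(1))
big=cv2.resize(e['color'][125:150,355:385,::-1],None,fx=20,fy=20,interpolation=cv2.INTER_CUBIC)
big=np.clip(big.astype(float)*1.8,0,255).astype(np.uint8);cv2.imwrite('pics/c17.png',big)
big=cv2.resize(d['color'][210:240,412:456,::-1],None,fx=16,fy=16,interpolation=cv2.INTER_CUBIC)
big=np.clip(big.astype(float)*1.6,0,255).astype(np.uint8);cv2.imwrite('pics/c17t.png',big)
E
```

```text
top 185 ((523.21728515625, -256.634033203125), (66.22998809814453, 12.186956405639648), 64.64012145996094) 64.50416 z 176.4846559922762
flange [ 521.6 -248.9  114.7] [[ 500.8 -274.3  111.8]
 [ 549.1 -230.1  117.9]]
side 83 ((522.5010986328125, -253.4062042236328), (68.80792236328125, 13.991888999938965), 63.847923278808594) 64.71053 z 176.0900194846273
flange [ 522.6 -249.7  114.6] [[ 500.4 -274.5  111.7]
 [ 547.3 -235.5  118.4]]
```

View pics/c17.png

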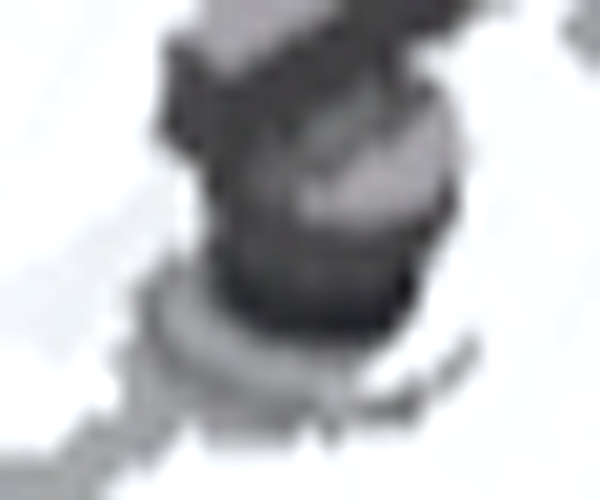

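View pics/c17t.png

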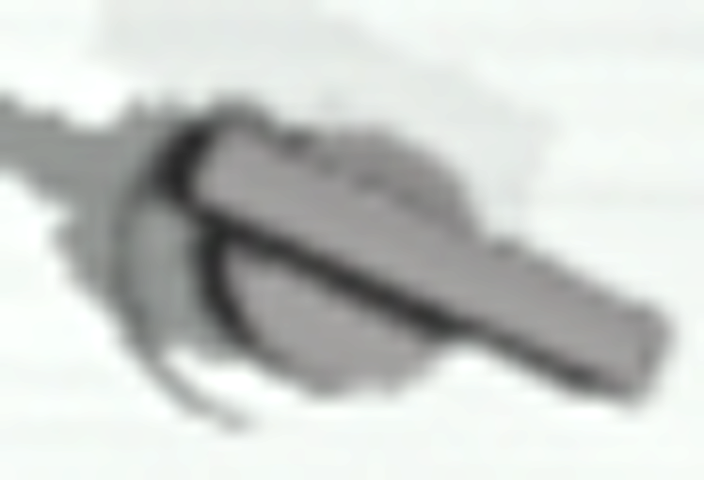

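```bash
python3 - <<'E'
from h import *
from scipy.optimize import least_squares
d=cap('top','top18');P=cloud(d)
for t in ('top16','top18'):
    D=load(t);C=cloud(D);near=(abs(C[...,0]-524)<45)&(abs(C[...,1]+259)<45)
    m=near&(C[...,2]>136)&(C[...,2]<148)
    w=np.array([ray(D,u,v,144)[:2] for v,u in np.argwhere(m)],np.float32);print('drum',len(w),cv2.minEnclosingCircle(w))
    m=near&(C[...,2]>170)&(C[...,2]<186);p=C[m];A=np.c_[p[:,:2]-p[:,:2].mean(0),np.ones(len(p))];print('bar plane slope',np.linalg.lstsq(A,p[:,2],rcond=None)[0])
    # flange depth edge: region higher than lid in union
    m=near&(C[...,2]>112.3)
    w=np.array([ray(D,u,v,116)[:2] for v,u in np.argwhere(m&(C[...,2]<120))],np.float32)
    k=(np.hypot(w[:,0]-523.5,w[:,1]+259.5)<30);w=w[k];h=cv2.convexHull(w)[:,0];print('flange',len(w),cv2.minEnclosingCircle(w))
e=load('side16');Q=cloud(e)
near=(abs(Q[...,0]-524)<45)&(abs(Q[...,1]+259)<45)
p=Q[near&(Q[...,2]>113)&(Q[...,2]<119)]
r=least_squares(lambda c:np.maximum(np.hypot(p[:,0]-c[0],p[:,1]-c[1])-24,0)+0*c[0],[523,-259],loss='soft_l1');print('side flange fit',r.x)
p=Q[near&(Q[...,2]>146-20)&(Q[...,2]<140)];print('side drum wall',len(p));r=least_squares(lambda c:np.hypot(p[:,0]-c[0],p[:,1]-c[1])-18,[523,-259],loss='soft_l1');print(r.x)
E
python3 st.py
```

```text
drum 112 ((523.7001953125, -256.5385437011719), 18.39206314086914)
bar plane slope [ 2.30926713e-02 -6.30524595e-03  1.76344498e+02]
flange 108 ((523.0285034179688, -256.35345458984375), 24.528793334960938)
drum 111 ((523.7001953125, -256.5385437011719), 18.39206314086914)
bar plane slope [ 7.49065384e-02 -3.95406023e-02  1.76290224e+02]
flange 106 ((522.90625, -255.5023651123047), 25.11054039001465)
side flange fit [ 522.94929258 -255.02658708]
side drum wall 45
[ 523.76581681 -260.48130206]
22.95 [ 374.7 -109.4  341.8] turned 113.97999999999999 F [ 0.13 -0.17 -0.97] T [ 0.016 -0.018 -0.037] 42.4 j6 -0.6 -0.006
```

The bar is at about 113° clockwise from the slot. The stop is at 105° at most, so the slip is at least about 0.14 rad and at most 0.58. The key is upright and centred, and the arm is clear. Handing in.

```bash
python3 - <<'E'
from h import *
d=load('top18');P=cloud(d);m=(P[...,2]>17)&(P[...,2]<30)&(abs(P[...,0]-509)<45)&(abs(P[...,1]-310)<45)
w=np.array([ray(d,u,v,23)[:2] for v,u in np.argwhere(m)],np.float32);print('dish',cv2.minEnclosingCircle(w))
s=arm.read_state();print(s['clock'],abs(s['joint_vel']).max());print(arm.job_done())
E
```

```text
dish ((505.7645263671875, 309.15496826171875), 30.6325740814209)
22.95 0.028234914504903938
the job is handed in; nothing more can be done
None
```

I moved the tan dish from the lid to the tile. Then I put the torque key through the slot until its flange rested on the lid, turned it clockwise until the handle slipped, let go and backed off. I handed the job in at about 23 s.

**Last checks:**
- **Dish:** it lies flat, about 4 mm from the tile's centre.
- **Key position:** it is upright, with its flange on the lid. Depth masks put its axis about 2–3 mm off the slot centre in y; at least 1 mm of that looks like mask bias.
- **Slip:** clear slip torque, a repeating plateau of about 0.24 N m, appeared from about 104°. The last views show the bar at about 113° clockwise from the slot, so the slip should be about 0.15–0.2 rad. By the stated stop range it lies between 0.14 and 0.58 rad.
- **Other things:** in the last full top view, the hex driver and the bystanders look where they started.

**Not confirmed or not clear-cut:**
- **Ribs:** they were too small to read in the images, so the slip comes from the torque plateau and the bar angle.
- **Stopping point:** I turned about 6° past the clear plateau, to be sure of passing the 0.08 rad minimum.
- **Early torque reading:** a small jump at about 84° was ambiguous. I put it down to friction, because it was far below 0.22 N m and stepping back changed it very little.

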